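Clear the potting corner

TASK

Clear up after repotting: move the little cactus from the cork mat to the middle of the white saucer, then nest all the empty terracotta pots one inside another, each fully home, in a single upright stack in the middle of the cork mat. Put the trowel and the hand fork in the light wooden tray and stand every brown jar upright in the blue tray. Leave the red book, the brass bowl and the green crystal where they are.

Things in the scene. Friction and masses are not known exactly. Their poses are not given: they have to be found in the camera images.
- pot0: empty terracotta plant pot, upright; 3 or 4 alike (None = absent). 78 mm high; foot 36 mm across, widening to 60 mm at the rim; upright band 63 mm across outside the top 20 mm. Wall 3 mm, mouth 54 mm inside, inner floor 29 mm above the foot: a pot fully home in another stands 29 mm higher, with 1.4 mm play. 0.09 kg. Origin: centre of the foot's underside, z along its axis.
- pot1: empty terracotta plant pot, upright; 3 or 4 alike (None = absent). 78 mm high; foot 36 mm across, widening to 60 mm at the rim; upright band 63 mm across outside the top 20 mm. Wall 3 mm, mouth 54 mm inside, inner floor 29 mm above the foot: a pot fully home in another stands 29 mm higher, with 1.4 mm play. 0.09 kg. Origin: centre of the foot's underside, z along its axis.
- pot2: empty terracotta plant pot, upright; 3 or 4 alike (None = absent). 78 mm high; foot 36 mm across, widening to 60 mm at the rim; upright band 63 mm across outside the top 20 mm. Wall 3 mm, mouth 54 mm inside, inner floor 29 mm above the foot: a pot fully home in another stands 29 mm higher, with 1.4 mm play. 0.09 kg. Origin: centre of the foot's underside, z along its axis.
- pot3: empty terracotta plant pot, upright; 3 or 4 alike (None = absent). 78 mm high; foot 36 mm across, widening to 60 mm at the rim; upright band 63 mm across outside the top 20 mm. Wall 3 mm, mouth 54 mm inside, inner floor 29 mm above the foot: a pot fully home in another stands 29 mm higher, with 1.4 mm play. 0.09 kg. Origin: centre of the foot's underside, z along its axis.
- mat: round cork mat, 100 mm across, 6 mm thick, fixed to the table; the cactus stands on it at first. Origin: centre of its underside, so its top is 6 mm above the origin.
- saucer: empty flat white ceramic saucer, 106 mm across, 8 mm thick with a level top, fixed to the table. Origin: centre of its underside; top 8 mm above it.
- cactus: small round green cactus in a blue glazed pot, standing upright. Pot 55 mm high, 48 mm across at the foot, 56 mm at the rim; the cactus, with a red flower, rises to 92 mm above the foot. About 0.22 kg. Grip it across the pot. Origin: centre of the pot's underside.
- jar0: squat brown glass jar with a black lid and a plain pale band round it, standing upright; one to three are there (None = not there today). Straight-sided, 60 mm across, 42 mm high with the lid, about 0.15 kg. Origin: centre of its underside.
- jar1: squat brown glass jar with a black lid and a plain pale band round it, standing upright; one to three are there (None = not there today). Straight-sided, 60 mm across, 42 mm high with the lid, about 0.15 kg. Origin: centre of its underside.
- jar2: squat brown glass jar with a black lid and a plain pale band round it, standing upright; one to three are there (None = not there today). Straight-sided, 60 mm across, 42 mm high with the lid, about 0.15 kg. Origin: centre of its underside.
- trowel: hand trowel lying on the table, 150 mm long along its x axis: round light wooden handle, 22 mm thick, from x = -75 to +5 mm; steel blade 45 mm wide from there to x = +75 mm. About 0.11 kg. Origin: middle of its length, on its underside; the handle's axis is 11 mm above it; balances near x = -20 mm.
- fork: hand fork lying on the table, 150 mm long along its x axis: round green handle, 22 mm thick, from x = -75 to +5 mm; three dark prongs, 46 mm wide in all, from there to x = +76 mm. About 0.11 kg. Origin: middle of its length, on its underside; the handle's axis is 11 mm above it; balances near x = -20 mm.
- toolbox: low open tray of light wood, fixed, for the tools: 240 mm long (its x axis) by 170 mm wide by 35 mm high outside, walls and floor 5 mm thick. Origin: centre of its underside.
- jartray: low open blue tray, fixed, for the jars: 240 mm long (its x axis) by 170 mm wide by 35 mm high outside, walls and floor 5 mm thick. Origin: centre of its underside.
- book: small red pocket book lying flat, 45 by 66 by 24 mm; not part of the job, leave it alone. Origin: centre of its underside.
- bowl: little brass bowl, 68 mm across, 30 mm high; not part of the job, leave it alone. Origin: centre of its underside.
- crystal: pointed green glass crystal on a round foot, 48 mm across, 60 mm high; not part of the job, leave it alone. Origin: centre of its underside.
Things that resemble listed ones, but are neither listed nor needed, are in the scene too. What is meant by the fork is not turquoise, and is the larger of those in its own colour.

How it is judged:
By the outcome, as a careful person would: the job done as asked, in the order asked, and still so for the second after the job is handed in, with the robot touching nothing.
Of pot0, pot1, pot2, pot3 only 3 to 4 are there at a start; the rules pass over those that are not, and their reading is None.
Of jar0, jar1, jar2 only 1 to 3 are there at a start; the rules pass over those that are not, and their reading is None.
At some moment in a run one of jar0, jar1, jar2, trowel, fork may be knocked a few centimetres aside while the robot is not near it.
It also fails if it takes over 210 s, if anything falls off the work surface, if the arm or the gripper's body presses on something with over 40 N, if the wrist force passes 120 N, or if a joint passes its speed limit or range.

ROBOT

A 7-joint arm with a two-finger parallel gripper is mounted at the origin on the work surface. World frame = base frame: x ahead of the robot, y to its left, z up, the work surface at z = 0. Lengths are in m, angles in degrees, forces in N, time in s.
With the tool pointing down it reaches from about 0.4 to 0.75 m from the base axis. Payload 19.5 kg.
Tool frame: the origin (TCP) lies midway between the tips of the shut fingers; the grasp point (between the pads) lies 19 mm behind it; x points along the fingers, y is the direction in which the jaws open and shut, and the axes are right-handed (so a half turn about x gives the same grasp; the last joint's range is limited). The gripper opens to 85 mm and grips with 20 to 120 N. Pads are 22 mm wide; open, the fingers measure 114 mm over their backs; the gripper's body (76 mm by 85 mm) begins 54 mm behind the grasp point. The pads swing forward as they close: fully open they stand 13 mm farther back than shut.
Start: joints at [-74.124, 40.479, -1.581, 85.061, 1.261, 54.483, -4.326], TCP at [0.18, 0.546, 0.231] pointing down, gripper open.
Joint ranges: [-155.06, 155.06], [-18.47, 123.98], [-90, 86.84], [0, 140.48], [-83.41, 263.41], [0, 116], [-161.91, 161.91]. Speed limits (degrees/s): [108.29, 108.29, 147.25, 147.25, 172.46, 172.46, 172.46].

INTERFACE

Orientations are given as a 3x3 rotation matrix whose columns are the frame's x, y, z axes.
In Python, from rig import r gives the robot as it stands. The module is installed in compiled form; this text tells all that it offers.
- The arm moves only by the tool jog_arm, never from a script. Its argument "commands" is a list of rows, each a list of 6 numbers: the shift along the tool's x, y, z in m, then the turn, a rotation vector about the tool's x, y, z in rad. In form: [[tx, ty, tz, rx, ry, rz], ...]. A call has exactly 8 rows; each row shifts and turns the commanded pose from where the row before left it, along the tool's axes as they then stand; what a row does not reach is not made up. A row lasts 1/8 s, in which the tool goes at most 62.5 mm and 10.7 degrees, less where a joint would pass 70% of its speed; a pose out of reach is approached as far as the arm can. A call with a gripper value outside its range is refused whole. "gripper" is the opening, from -1 (shut) to 1 (fully open), set as the call begins (left out, the last holds). The fingers move at their own pace and stop on an object; "squeeze" is the grip in N (left out, the last holds). Time passes only in rows, so rows that do not move let the fingers close, or fill a call up. It gives the time, the measured TCP pose, the force and the opening at its end, in the units of the state.
- r.read_state(): the state, without advancing time (a new reading comes with each control period).
- r.read_camera(name): name is "side" or "top"; returns a dict with "color" (384x512x3 uint8, red, green, blue), "intrinsics" (3x3 intrinsics, pixels), "k1" (the pictures are not rectified: a ray, as slopes to the right and down, at radius r is drawn at 1 + k1 r^2 times it, then the intrinsics apply), "view" (4x4, takes a point from world to camera coordinates). Camera axes: x right, y down, z forward; pixel columns grow to the right and rows downward; lengths in m; the calibration is good to about 2 mm. A picture is of the moment at which its call begins. There is no depth.
- r.close_job(): hands the job in, once; it reports no verdict.
The state is a dict: "clock": time; "qpos": joint angles; "joint_velocities": joint speeds; "joint_efforts": joint torques, N m; "eef_pos": TCP position; "orientation": TCP orientation; "contact_force": force on the tool from outside, world axes, zero at the start; "wrist_torque": the same for the moment, N m; "grip_width": finger opening in m.
Only numpy, scipy, OpenCV 4.12 (cv2) and the standard library are available. Lean on these libraries where they do the work, as an engineer would, in place of code of your own. Each camera call takes 0.05 s, during which the arm holds its last target.

## Working session

There is one attempt and no reset: what is moved stays moved. The work goes in short steps, Python scripts to look and compute and a tool call to move; the robot and the scene stay as the last step left them, time stands still between calls to the robot, and variables do not carry over. Pictures are saved under pics/ and viewed, and the job is handed in when it is done.

Besides the shell and the picture viewer there is one more tool, called in YAML: its name, and indented under it one key for each argument. jog_arm: Moves the arm, as the interface text tells. Its arguments: {"type":"object","properties":{"commands":{"type":"array"},"gripper":{"type":"number"},"squeeze":{"type":"number"}},"required":["commands"]}

```bash
mkdir -p pics; python3 - <<'E'
from rig import r
import cv2,numpy as np
s=r.read_state()
for k,v in s.items(): print(k,np.round(v,4).tolist())
for n in("side","top"):
    c=r.read_camera(n); cv2.imwrite(f"pics/{n}0.png",cv2.resize(c["color"][:,:,::-1],(800,600),interpolation=cv2.INTER_CUBIC))
    print(n,c["intrinsics"],c["k1"],c["view"])
E
```

```text
clock 0.0
qpos [-74.1251, 40.5112, -1.584, 85.0829, 1.2601, 54.4812, -4.3243]
joint_velocities [-0.0394, 0.0194, -0.0352, -0.0073, 0.0755, -0.0085, -0.1384]
joint_efforts [0.0003, -88.3215, 1.2348, -23.6158, 0.0169, 0.0067, -0.0]
eef_pos [0.1801, 0.5458, 0.2309]
orientation [[-0.0003, 0.3134, 0.9496], [-0.001, 0.9496, -0.3134], [-1.0, -0.001, 0.0]]
contact_force [-0.1964, -0.0024, 0.4627]
wrist_torque [0.0149, -0.016, -0.0089]
grip_width 0.0853
side [[424.88290446   0.         257.37689402]
 [  0.         424.88290446 189.78664439]
 [  0.           0.           1.        ]] 0.053531218981018806 [[ 0.99012257 -0.13852235  0.02165307 -0.54315306]
 [-0.06007959 -0.55873231 -0.82716906  0.02139147]
 [ 0.12667967  0.81769785 -0.56153584  1.24894957]
 [ 0.          0.          0.          1.        ]]
top [[391.83032788   0.         255.61139415]
 [  0.         391.83032788 195.10056761]
 [  0.           0.           1.        ]] 0.029625172269350394 [[ 0.02895447 -0.99933535  0.02214712 -0.12857952]
 [-0.98668733 -0.03212116 -0.15942504  0.53185961]
 [ 0.16003047 -0.01723621 -0.98696158  0.9996356 ]
 [ 0.          0.          0.          1.        ]]
```

View pics/top0.png

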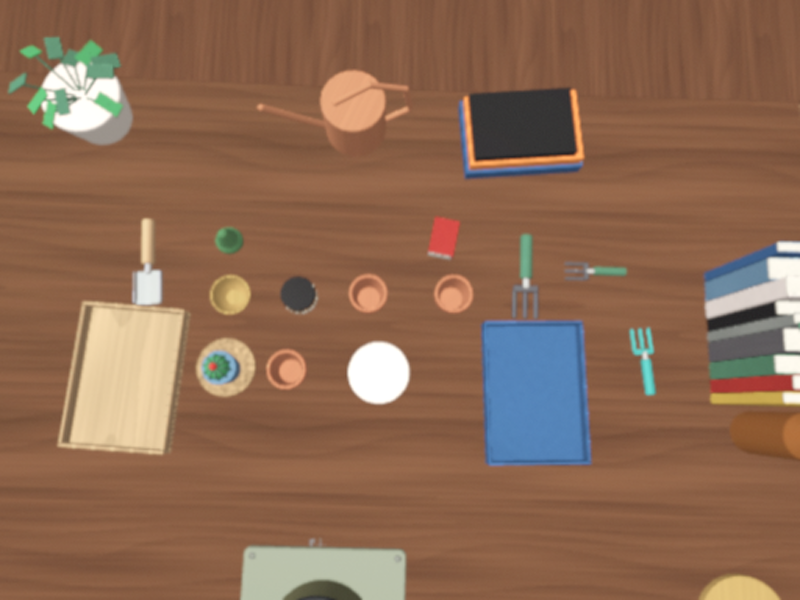

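View pics/side0.png

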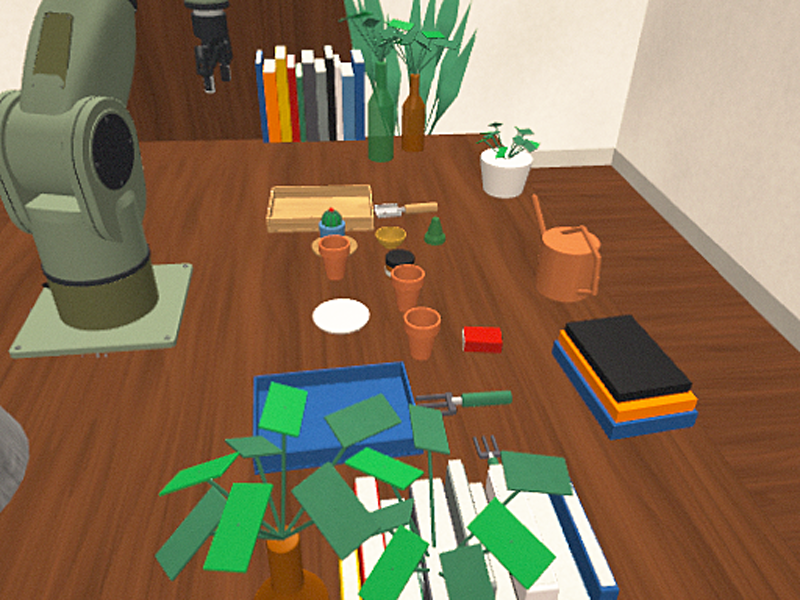

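Candidates in the top picture (800×600):
- **Forks:** dark-green at (525,275), smaller green at (595,270) and turquoise at (642,360). I choose the one at (525,275), the larger of the two green ones.
- **Jar:** black lid at (298,293).
- **Trowel:** (147,262).
- **Pots:** (368,293), (453,293) and (286,369). The watering can at (355,105) has a similar colour but isn't a pot.
- **Cactus:** on the mat at (222,367).

Next I measure positions and check a close crop.

```bash
cat > h.py <<'E'
from rig import r
import cv2,numpy as np
def cam(n):
    c=r.read_camera(n); c["V"]=np.array(c["view"]);c["K"]=np.array(c["intrinsics"]);return c
def und(c,uv):
    K=c["K"];d=(np.array(uv,float)-K[:2,2])/K[0,0]
    rd=np.linalg.norm(d); ru=rd
    for _ in range(20): ru=rd/(1+c["k1"]*ru*ru)
    return d*(ru/rd if rd>0 else 1)
def ray(c,uv,z):
    R=c["V"][:3,:3];t=c["V"][:3,3];o=-R.T@t
    x,y=und(c,uv);d=R.T@np.array([x,y,1]);return o+d*(z-o[2])/d[2]
def proj(c,p):
    q=c["V"][:3,:3]@np.array(p)+c["V"][:3,3];s=q[:2]/q[2]
    return s*(1+c["k1"]*(s@s))*c["K"][0,0]+c["K"][:2,2]
def save(c,name,box=None,s=None):
    im=c["color"][:,:,::-1]
    if box: im=im[box[1]:box[3],box[0]:box[2]]
    s=s or min(800/im.shape[1],600/im.shape[0])
    cv2.imwrite("pics/"+name,cv2.resize(im,None,fx=s,fy=s,interpolation=cv2.INTER_CUBIC))
def blobs(c,lo,hi,amin=40):
    hsv=cv2.cvtColor(c["color"],cv2.COLOR_RGB2HSV);m=cv2.inRange(hsv,lo,hi)
    n,l,st,ce=cv2.connectedComponentsWithStats(m)
    return [(ce[i],st[i],(l==i)) for i in range(1,n) if st[i,4]>=amin]
E
python3 - <<'E'
from h import *
c=cam("top")
hsv=cv2.cvtColor(c["color"],cv2.COLOR_RGB2HSV)
for n,(u,v) in dict(pot=(368,280),pot_in=(368,300),jar=(298,293),saucer=(380,372),mat=(245,380),cpot=(205,375),blue=(535,400),wood=(120,380),table=(330,450),fork=(525,250),trowel=(147,240),blade=(147,290),prong=(525,300),sfork=(605,270)).items():
    print(n,hsv[int(v/1.5625),int(u/1.5625)])
save(c,"crop1.png",(70,130,280,270)); save(c,"crop2.png",(270,130,430,260))
E
```

```text
pot [  9 137 149]
pot_in [ 11 120 233]
jar [30  8 67]
saucer [  0   0 255]
mat [ 18  93 201]
cpot [ 97  67 190]
blue [106 137 186]
wood [ 19  77 229]
table [ 12 128 140]
fork [ 73  86 172]
trowel [ 18  79 235]
blade [ 60   4 237]
prong [160  13 122]
sfork [ 70  77 162]
```

View pics/crop1.png

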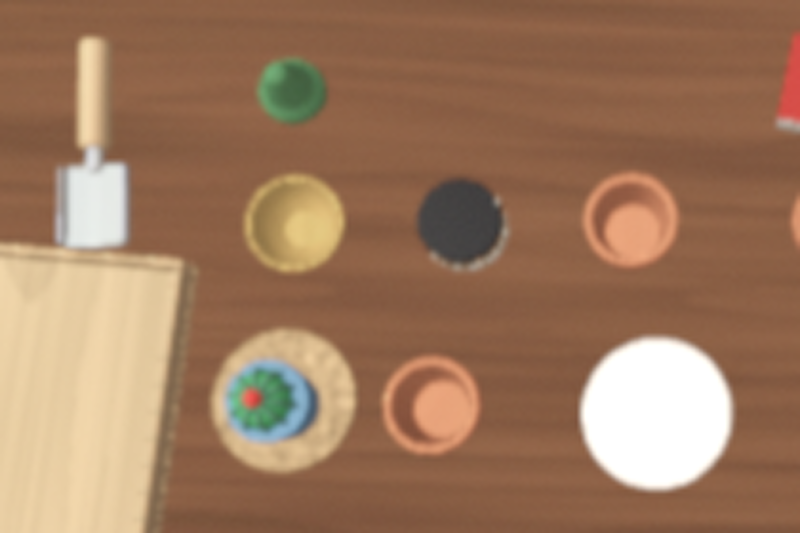

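View pics/crop2.png

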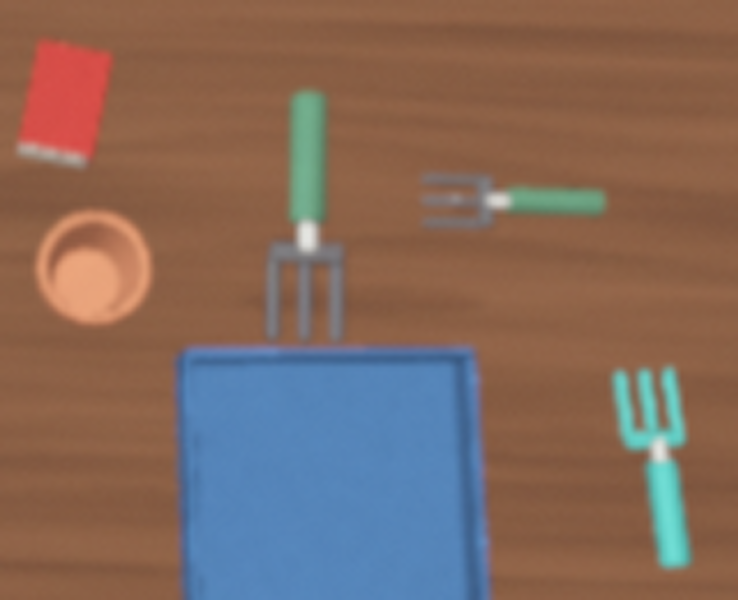

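The crops show the trowel, brass bowl, crystal, jar (black lid, pale band), cactus on the mat, three pots, and the larger green fork with its prongs toward the robot. Now I compute positions.

```bash
cat > meas.py <<'E'
from h import *
def top(c):
    out={}
    hsv=cv2.cvtColor(c["color"],cv2.COLOR_RGB2HSV)
    def cont(lo,hi,amin=60,close=True):
        m=cv2.inRange(hsv,lo,hi)
        if close: m=cv2.morphologyEx(m,cv2.MORPH_CLOSE,np.ones((3,3)))
        cs,_=cv2.findContours(m,cv2.RETR_EXTERNAL,cv2.CHAIN_APPROX_NONE)
        return [k for k in cs if cv2.contourArea(k)>=amin]
    return cont
E
python3 - <<'E'
from meas import *
c=cam("top");cont=top(c)
def rep(n,ks,z,box=None):
    for k in ks:
        (u,v),rr=cv2.minEnclosingCircle(k)
        if box and not(box[0]<u<box[2] and box[1]<v<box[3]): continue
        e=cv2.fitEllipse(k); ctr=cv2.minAreaRect(k)
        p=ray(c,e[0],z); p2=ray(c,(u,v),z); s=np.linalg.norm(ray(c,(u+rr,v),z)-ray(c,(u-rr,v),z))
        print(n,"pix",np.round(e[0],1),"ell",np.round(p[:2],4),"circ",np.round(p2[:2],4),"dia",round(s,4),"area",cv2.contourArea(k), "rect",np.round(ray(c,ctr[0],z)[:2],4),np.round(ctr[1],1),round(ctr[2],1))
B=(30,130,440,310)
rep("pot",cont((4,85,165),(15,200,255)),.078,B)
rep("jar",cont((0,0,0),(180,90,90)),.042,B)
rep("saucer",cont((0,0,245),(180,15,255),400),.008,B)
rep("mat",cont((15,70,150),(24,130,225),200),.006,(120,200,170,260))
rep("bluepot",cont((92,50,120),(104,150,255)),.055,(120,200,170,260))
rep("blue",cont((104,100,80),(112,255,255),1000),.035,B)
rep("wood",cont((15,50,150),(24,130,255),1000),.035,(30,180,130,310))
rep("green",cont((65,60,80),(80,160,230),60),.011,B)
rep("handle",cont((15,50,190),(24,130,255),60),.011,(80,130,110,180))
rep("blade",cont((0,0,180),(180,35,255),60),.005,(80,130,110,200))
for n,uv in dict(T_end=(93,38),T_h0=(94,148),T_bl=(57,247),T_br=(127,247)).items(): print(n,np.round(ray(c,(70+uv[0]/3.81,130+uv[1]/3.81),.011),4))
for n,uv in dict(F_end=(309,91),F_h0=(307,220),Fl=(272,338),Fm=(304,338),Fr=(337,340)).items(): print(n,np.round(ray(c,(270+uv[0]/4.615,130+uv[1]/4.615),.011),4))
for n,uv in dict(bl=(486,322),br=(583,322),fr=(590,464),fl=(488,465), wl=(83,303),wr=(188,312),wfr=(165,453),wfl=(60,446)).items(): print(n,np.round(ray(c,(uv[0]/1.5625,uv[1]/1.5625),.035),4))
E
```

```text
pot pix [182.6 235.8] ell [0.4201 0.0694] circ [0.4196 0.0691] dia 0.0663 area 502.0 rect [0.421  0.0696] [25. 25.] 90.0
pot pix [289.9 187.5] ell [ 0.5529 -0.1998] circ [ 0.5523 -0.1996] dia 0.0668 area 473.0 rect [ 0.5529 -0.2   ] [24.7 24.7] 45.0
pot pix [235.  187.2] ell [ 0.5489 -0.0579] circ [ 0.5488 -0.0581] dia 0.0664 area 473.0 rect [ 0.5495 -0.0591] [24. 25.] 90.0
jar pix [190.3 187.6] ell [0.5506 0.0625] circ [0.5502 0.0624] dia 0.0572 area 326.0 rect [0.5513 0.0617] [21.  20.6] 26.6
saucer pix [241.9 238.1] ell [ 0.4224 -0.079 ] circ [ 0.4226 -0.0786] dia 0.1012 area 1041.0 rect [ 0.4226 -0.078 ] [36. 37.] 90.0
mat pix [144.  234.7] ell [0.4238 0.1845] circ [0.4238 0.1845] dia 0.103 area 1080.0 rect [0.4234 0.184 ] [36.7 38. ] 63.4
bluepot pix [139.3 234.7] ell [0.4211 0.1838] circ [0.4191 0.1804] dia 0.056 area 95.0 rect [0.4198 0.1774] [18.8 20.1] 13.0
blue pix [342.2 251.5] ell [ 0.3941 -0.3447] circ [ 0.3941 -0.3455] dia 0.2939 area 5747.0 rect [ 0.3953 -0.3459] [92.2 66. ] 88.0
wood pix [ 77.8 242.4] ell [0.3977 0.3451] circ [0.4001 0.3474] dia 0.3 area 6254.5 rect [
[... 311 characters left out ...]
0.6395 0.338 ] circ [0.6411 0.3372] dia 0.0761 area 148.5 rect [0.641  0.3385] [28.  6.] 90.0
blade pix [ 94.3 183.6] ell [0.5595 0.3297] circ [0.563  0.3322] dia 0.072 area 317.5 rect [0.5652 0.3325] [25. 17.] 90.0
T_end [0.6811 0.3384 0.011 ]
T_h0 [0.5994 0.3302 0.011 ]
T_bl [0.5266 0.3493 0.011 ]
T_br [0.5282 0.3004 0.011 ]
F_end [ 0.6775 -0.3375  0.011 ]
F_h0 [ 0.5973 -0.3361  0.011 ]
Fl [ 0.5248 -0.3149  0.011 ]
Fm [ 0.5255 -0.334   0.011 ]
Fr [ 0.5249 -0.3537  0.011 ]
bl [ 0.5121 -0.2618  0.035 ]
br [ 0.5174 -0.4287  0.035 ]
fr [ 0.2808 -0.4352  0.035 ]
fl [ 0.274  -0.2663  0.035 ]
wl [0.5228 0.4217 0.035 ]
wr [0.5131 0.2461 0.035 ]
wfr [0.2797 0.2631 0.035 ]
wfl [0.2872 0.4314 0.035 ]
```

jog_arm:
  commands:
    - [0, 0, 0, -0.16, 0, 0]
    - [0, 0, 0, -0.159, 0, 0]
    - [0, -0.05, 0.035, 0, 0, 0]
    - [0, -0.05, 0.035, 0, 0, 0]
    - [0, -0.05, 0.035, 0, 0, 0]
    - [0, -0.05, 0.035, 0, 0, 0]
    - [0, -0.05, 0.035, 0, 0, 0]
    - [0, -0.05, 0.035, 0, 0, 0]
  gripper: 1

```text
clock: 1.2
eef_pos: [0.3912, 0.2443, 0.2313]
orientation: [[0.0, -0.0, 1.0], [-0.0, 1.0, 0.0], [-1.0, -0.0, 0.0]]
contact_force: [0.2, -0.1, 0.6]
grip_width: 0.0851
```

```bash
python3 - <<'E'
from meas import *
s=r.read_state();print(np.round(s["eef_pos"],4),np.round(s["orientation"],3).tolist())
c=cam("top");save(c,"t2.png",(100,150,200,290))
# blue-ish pot rim mask incl shade
for lo in (40,60):
  m=cv2.inRange(cv2.cvtColor(c["color"],cv2.COLOR_RGB2HSV),(45,lo,60),(112,255,255)); m[:, :125]=0;m[:,165:]=0;m[:205]=0;m[260:]=0
  k=max(cv2.findContours(m,0,1)[0],key=cv2.contourArea);(u,v),q=cv2.minEnclosingCircle(k);print(u,v,q,cv2.contourArea(k),ray(c,(u,v),.061))
E
```

```text
[0.3912 0.2443 0.2313] [[0.0, -0.0, 1.0], [-0.0, 1.0, 0.0], [-1.0, -0.0, 0.0]]
140.8705596923828 235.34771728515625 11.374466896057129 340.0 [0.41921819 0.17804    0.061     ]
141.0 235.0 11.180439949035645 315.0 [0.42011028 0.17778125 0.061     ]
```

View pics/t2.png

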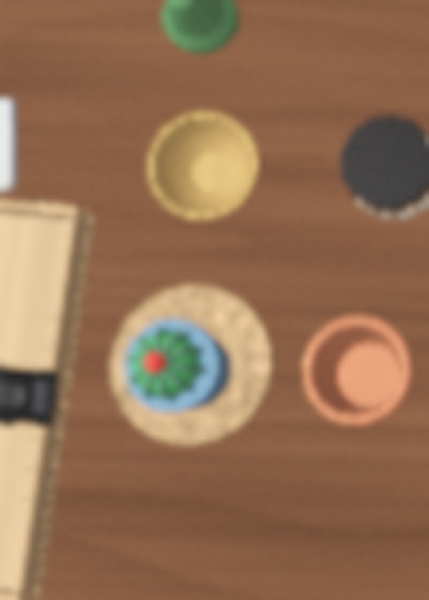

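```bash
python3 - <<'E'
from meas import *
c=cam("top");
print(ray(c,(140.1,234.6),.061),ray(c,(136.1,234.4),.098),ray(c,(137.9,234.5),.08))
print("mat",ray(c,(100+191/4.29,150+365/4.29),.006))
d=cam("side");save(d,"s2.png",(190,110,300,230))
for p in([.42,.181,.061],[.42,.181,.098],[.4238,.1845,.006]): print(proj(d,p))
E
```

```text
[0.4210612  0.18013201 0.061     ] [0.41935477 0.17987921 0.098     ] [0.42016983 0.18045651 0.08      ]
mat [0.42295946 0.18314759 0.006     ]
[211.99215683 143.08695526]
[211.5459963  133.04099346]
[213.69167397 156.90705176]
```

View pics/s2.png

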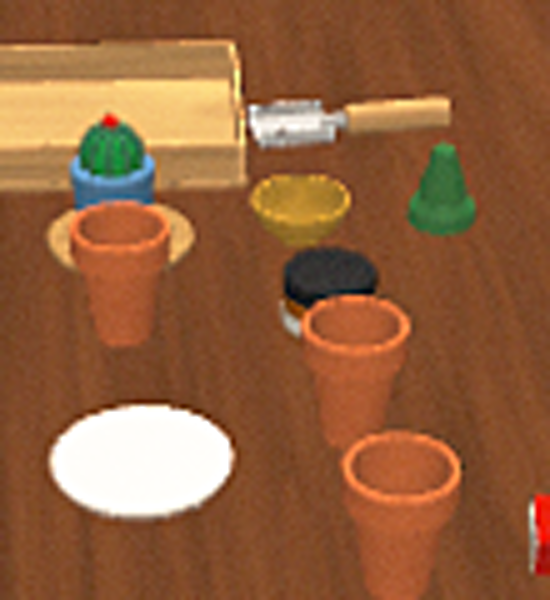

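jog_arm:
  commands:
    - [0, -0.032, 0.015, 0, 0, 0]
    - [0, -0.032, 0.0145, 0, 0, 0]
    - [0.04, 0, 0, 0, 0, 0]
    - [0.04, 0, 0, 0, 0, 0]
    - [0.04, 0, 0, 0, 0, 0]
    - [0.04, 0, 0, 0, 0, 0]
    - [0.02, 0, 0, 0, 0, 0]
    - [0.017, 0, 0, 0, 0, 0]

```text
clock: 2.35
eef_pos: [0.4191, 0.1831, 0.0333]
orientation: [[-0.001, -0.002, 1.0], [-0.0, 1.0, 0.002], [-1.0, -0.0, -0.001]]
contact_force: [0.6, 0.9, 0.7]
grip_width: 0.0849
```

jog_arm:
  commands:
    - [0, 0, 0, 0, 0, 0]
    - [0, 0, 0, 0, 0, 0]
    - [0, 0, 0, 0, 0, 0]
    - [0, 0, 0, 0, 0, 0]
    - [0, 0, 0, 0, 0, 0]
    - [0, 0, 0, 0, 0, 0]
    - [0, 0, 0, 0, 0, 0]
    - [0, 0, 0, 0, 0, 0]
  gripper: -1
  squeeze: 35

```text
clock: 3.35
eef_pos: [0.42, 0.1826, 0.035]
orientation: [[0.001, -0.001, 1.0], [0.001, 1.0, 0.001], [-1.0, 0.001, 0.001]]
contact_force: [-1.3, 2.8, 8.7]
grip_width: 0.0542
```

jog_arm:
  commands:
    - [-0.01, 0, 0, 0, 0, 0]
    - [-0.02, 0, 0, 0, 0, 0]
    - [-0.04, 0, 0, 0, 0, 0]
    - [-0.04, 0, 0, 0, 0, 0]
    - [-0.04, 0, 0, 0, 0, 0]
    - [0, -0.04, 0, 0, 0, 0]
    - [0, -0.06, 0, 0, 0, 0]
    - [0, -0.06, 0, 0, 0, 0]

```text
clock: 4.35
eef_pos: [0.4194, 0.0203, 0.185]
orientation: [[0.001, -0.001, 1.0], [-0.0, 1.0, 0.001], [-1.0, -0.0, 0.001]]
contact_force: [0.9, -0.7, -2.1]
grip_width: 0.0539
```

jog_arm:
  commands:
    - [0, -0.05, 0, 0, 0, 0]
    - [0, -0.03, 0, 0, 0, 0]
    - [0, -0.02, 0, 0, 0, 0]
    - [0, 0, 0, 0, 0, 0]
    - [0.02, 0, 0, 0, 0, 0]
    - [0.02, 0, 0, 0, 0, 0]
    - [0, 0, 0, 0, 0, 0]
    - [0, 0, 0, 0, 0, 0]

```text
clock: 5.35
eef_pos: [0.42, -0.0776, 0.1451]
orientation: [[0.001, -0.001, 1.0], [-0.0, 1.0, 0.001], [-1.0, -0.0, 0.001]]
contact_force: [0.3, 0.5, -1.2]
grip_width: 0.0542
```

```bash
python3 - <<'E'
from meas import *
s=r.read_state();print(np.round(s["eef_pos"],4),np.round(s["contact_force"],2),s["grip_width"])
d=cam("side");save(d,"s3.png",(150,60,330,240))
E
```

```text
[ 0.42   -0.0776  0.1451] [ 0.35  0.53 -1.22] 0.054180144590644845
```

View pics/s3.png

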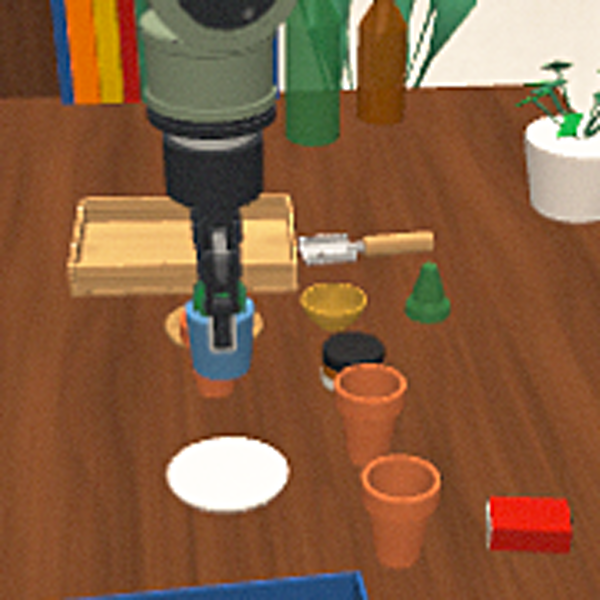

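jog_arm:
  commands:
    - [0.04, -0.001, 0.002, 0, 0, 0]
    - [0.035, 0, 0, 0, 0, 0]
    - [0.015, 0, 0, 0, 0, 0]
    - [0.008, 0, 0, 0, 0, 0]
    - [0.005, 0, 0, 0, 0, 0]
    - [0.004, 0, 0, 0, 0, 0]
    - [0, 0, 0, 0, 0, 0]
    - [0, 0, 0, 0, 0, 0]

```text
clock: 6.4
eef_pos: [0.4219, -0.079, 0.0376]
orientation: [[0.0, -0.0, 1.0], [-0.0, 1.0, 0.0], [-1.0, -0.0, 0.0]]
contact_force: [-0.1, 0.5, -2.0]
grip_width: 0.0543
```

jog_arm:
  commands:
    - [0.0015, 0, 0, 0, 0, 0]
    - [0.001, 0, 0, 0, 0, 0]
    - [0, 0, 0, 0, 0, 0]
    - [0, 0, 0, 0, 0, 0]
    - [0, 0, 0, 0, 0, 0]
    - [0, 0, 0, 0, 0, 0]
    - [0, 0, 0, 0, 0, 0]
    - [0, 0, 0, 0, 0, 0]

```text
clock: 7.4
eef_pos: [0.4221, -0.0782, 0.036]
orientation: [[0.002, -0.001, 1.0], [0.001, 1.0, 0.001], [-1.0, 0.001, 0.002]]
contact_force: [-5.4, 7.6, 35.8]
grip_width: 0.0542
```

jog_arm:
  commands:
    - [-0.0012, 0, 0, 0, 0, 0]
    - [0, 0, 0, 0, 0, 0]
    - [0, 0, 0, 0, 0, 0]
    - [0, 0, 0, 0, 0, 0]
    - [0, 0, 0, 0, 0, 0]
    - [0, 0, 0, 0, 0, 0]
    - [0, 0, 0, 0, 0, 0]
    - [0, 0, 0, 0, 0, 0]

```text
clock: 8.4
eef_pos: [0.4219, -0.079, 0.0361]
orientation: [[0.0, -0.0, 1.0], [-0.0, 1.0, 0.0], [-1.0, -0.0, 0.0]]
contact_force: [-0.5, 0.9, 7.3]
grip_width: 0.0539
```

jog_arm:
  commands:
    - [0, 0, 0, 0, 0, 0]
    - [0, 0, 0, 0, 0, 0]
    - [0, 0, 0, 0, 0, 0]
    - [0, 0, 0, 0, 0, 0]
    - [-0.02, 0, 0, 0, 0, 0]
    - [-0.04, 0, 0, 0, 0, 0]
    - [-0.06, 0, 0, 0, 0, 0]
    - [-0.04, 0, 0, 0, 0, 0]
  gripper: 1

```text
clock: 9.4
eef_pos: [0.4218, -0.079, 0.1984]
orientation: [[0.001, -0.0, 1.0], [-0.0, 1.0, 0.0], [-1.0, -0.0, 0.001]]
contact_force: [0.3, -0.8, 0.0]
grip_width: 0.0853
```

jog_arm:
  commands:
    - [0, 0.05, 0, 0, 0, 0]
    - [0, 0.05, 0, 0, 0, 0]
    - [0, 0.05, 0, 0, 0, 0]
    - [0, 0.05, 0, 0, 0, 0]
    - [0, 0.05, 0, 0, 0, 0]
    - [0, 0, 0, 0, 0, 0]
    - [0, 0, 0, 0, 0, 0]
    - [0, 0, 0, 0, 0, 0]

```text
clock: 10.4
eef_pos: [0.4219, 0.17, 0.196]
orientation: [[-0.0, 0.001, 1.0], [-0.001, 1.0, -0.001], [-1.0, -0.001, -0.0]]
contact_force: [-0.1, -0.4, -0.0]
grip_width: 0.0852
```

```bash
cat > m2.py <<'E'
from meas import *
def fit(c,lo,hi,z,box,amin=60):
    out=[]
    for k in top(c)(lo,hi,amin):
        (u,v),q=cv2.minEnclosingCircle(k)
        if box[0]<u<box[2] and box[1]<v<box[3]:
            e=cv2.fitEllipse(k)
            out.append((np.round(ray(c,e[0],z)[:2],4).tolist(),np.round(ray(c,(u,v),z)[:2],4).tolist(),round(q,1),cv2.contourArea(k)))
    return out
E
python3 - <<'E'
from m2 import *
c=cam("top");save(c,"t4.png",(80,130,400,330));d=cam("side");save(d,"s4.png",(150,100,330,240))
B=(30,130,440,310)
for a in fit(c,(4,85,165),(15,200,255),.078,B): print("pot",a)
print("mat",fit(c,(15,70,150),(24,130,225),.006,(120,200,170,260)))
print("saucer",fit(c,(0,0,245),(180,15,255),.008,(220,210,260,260)))
print("cactus green z.09",fit(c,(45,100,60),(85,255,255),.088,(220,210,260,260),20))
E
```

```text
pot ([0.4198, 0.0695], [0.4195, 0.0691], 13.4, 517.0)
pot ([0.5526, -0.1996], [0.5527, -0.1995], 13.0, 487.5)
pot ([0.5488, -0.058], [0.5495, -0.0578], 13.0, 491.5)
mat [([0.4219, 0.1824], [0.4241, 0.1847], 19.4, 652.0)]
saucer [([0.4223, -0.079], [0.4222, -0.0789], 18.8, 1055.0)]
cactus green z.09 [([0.4221, -0.0807], [0.4223, -0.0806], 7.1, 131.0)]
```

View pics/t4.png

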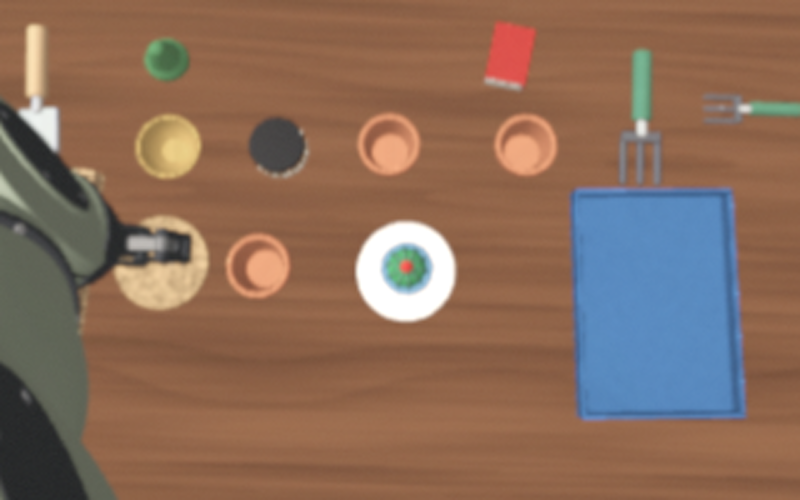

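View pics/s4.png

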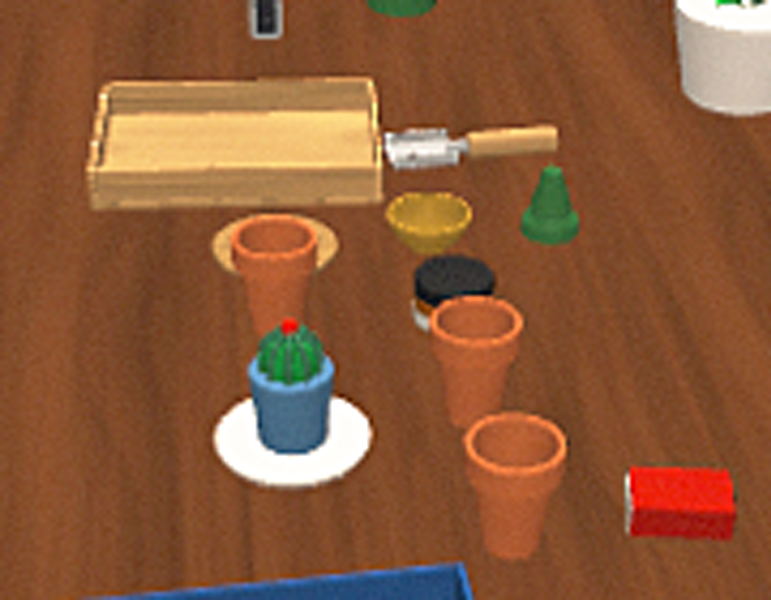

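Cactus stands upright in the middle of the saucer (top px ≈ (406,268) in the crop). Now pot at (0.420, 0.069).

jog_arm:
  commands:
    - [0, -0.05, -0.002, 0, 0, 0]
    - [0, -0.04, 0, 0, 0, 0]
    - [0, -0.01, 0, 0, 0, 0]
    - [0.04, 0, 0, 0, 0, 0]
    - [0.04, 0, 0, 0, 0, 0]
    - [0.036, 0, 0, 0, 0, 0]
    - [0.02, 0, 0, 0, 0, 0]
    - [0.01, 0, 0, 0, 0, 0]

```text
clock: 11.5
eef_pos: [0.4196, 0.0714, 0.0492]
orientation: [[-0.001, -0.001, 1.0], [-0.0, 1.0, 0.001], [-1.0, -0.0, -0.001]]
contact_force: [0.3, 0.1, 0.5]
grip_width: 0.0855
```

jog_arm:
  commands:
    - [0, 0, 0, 0, 0, 0]
    - [0, 0, 0, 0, 0, 0]
    - [0, 0, 0, 0, 0, 0]
    - [0, 0, 0, 0, 0, 0]
    - [0, 0, 0, 0, 0, 0]
    - [0, 0, 0, 0, 0, 0]
    - [0, 0, 0, 0, 0, 0]
    - [0, 0, 0, 0, 0, 0]
  gripper: -1
  squeeze: 25

```text
clock: 12.5
eef_pos: [0.4202, 0.0711, 0.0506]
orientation: [[0.001, -0.0, 1.0], [0.0, 1.0, 0.0], [-1.0, 0.0, 0.001]]
contact_force: [-0.9, 1.2, 9.7]
grip_width: 0.0633
```

```bash
python3 - <<'E'
from m2 import *
d=cam("side");save(d,"s5.png",(190,60,300,190))
E
```

```text
(no output)
```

View pics/s5.png

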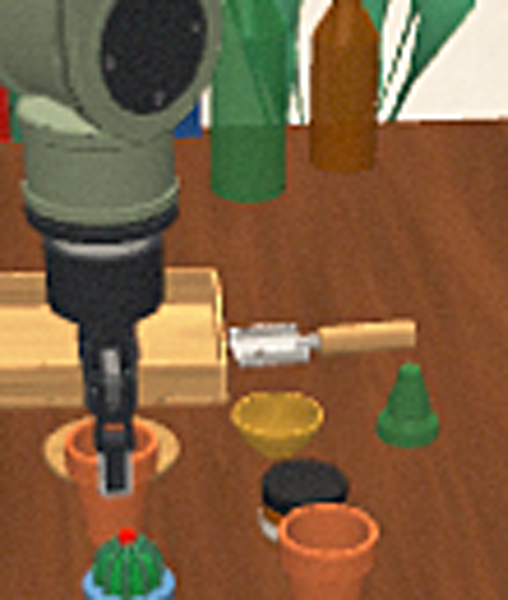

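jog_arm:
  commands:
    - [-0.01, 0, 0, 0, 0, 0]
    - [-0.02, 0, 0, 0, 0, 0]
    - [-0.03, 0, 0, 0, 0, 0]
    - [0, 0.04, 0.0035, 0, 0, 0]
    - [0, 0.045, 0, 0, 0, 0]
    - [0, 0.028, 0, 0, 0, 0]
    - [0, 0, 0, 0, 0, 0]
    - [0, 0, 0, 0, 0, 0]

```text
clock: 13.55
eef_pos: [0.4233, 0.1832, 0.1104]
orientation: [[-0.0, 0.0, 1.0], [-0.001, 1.0, -0.0], [-1.0, -0.001, -0.0]]
contact_force: [-0.5, 0.3, -0.9]
grip_width: 0.0628
```

jog_arm:
  commands:
    - [0.02, 0, 0, 0, 0, 0]
    - [0.015, 0, 0, 0, 0, 0]
    - [0.01, 0, 0, 0, 0, 0]
    - [0.005, 0, 0, 0, 0, 0]
    - [0.002, 0, 0, 0, 0, 0]
    - [0, 0, 0, 0, 0, 0]
    - [0, 0, 0, 0, 0, 0]
    - [0, 0, 0, 0, 0, 0]

```text
clock: 14.55
eef_pos: [0.4233, 0.1841, 0.0582]
orientation: [[0.0, -0.0, 1.0], [0.0, 1.0, 0.0], [-1.0, 0.0, 0.0]]
contact_force: [-0.6, 0.3, -1.7]
grip_width: 0.0628
```

jog_arm:
  commands:
    - [0.001, 0, 0, 0, 0, 0]
    - [0.001, 0, 0, 0, 0, 0]
    - [0, 0, 0, 0, 0, 0]
    - [0, 0, 0, 0, 0, 0]
    - [0, 0, 0, 0, 0, 0]
    - [0, 0, 0, 0, 0, 0]
    - [0, 0, 0, 0, 0, 0]
    - [0, 0, 0, 0, 0, 0]

```text
clock: 15.55
eef_pos: [0.4234, 0.1841, 0.0566]
orientation: [[0.001, -0.0, 1.0], [0.0, 1.0, 0.0], [-1.0, 0.0, 0.001]]
contact_force: [-2.6, -0.5, 18.3]
grip_width: 0.0627
```

jog_arm:
  commands:
    - [-0.0005, 0, 0, 0, 0, 0]
    - [0, 0, 0, 0, 0, 0]
    - [0, 0, 0, 0, 0, 0]
    - [0, 0, 0, 0, 0, 0]
    - [0, 0, 0, 0, 0, 0]
    - [-0.02, 0, 0, 0, 0, 0]
    - [-0.04, 0, 0, 0, 0, 0]
    - [-0.04, 0, 0, 0, 0, 0]
  gripper: 1

```text
clock: 16.55
eef_pos: [0.423, 0.1839, 0.1576]
orientation: [[-0.001, -0.0, 1.0], [-0.0, 1.0, 0.0], [-1.0, -0.0, -0.001]]
contact_force: [0.5, -0.4, 0.4]
grip_width: 0.0853
```

jog_arm:
  commands:
    - [0, -0.05, 0.02, 0, 0, 0]
    - [0, -0.05, 0.025, 0, 0, 0]
    - [0, -0.05, 0.03, 0, 0, 0]
    - [0, -0.045, 0.03, 0, 0, 0]
    - [0, -0.04, 0.02, 0, 0, 0]
    - [0, -0.007, 0.0005, 0, 0, 0]
    - [0, 0, 0, 0, 0, 0]
    - [0, 0, 0, 0, 0, 0]

```text
clock: 17.55
eef_pos: [0.5486, -0.0566, 0.1566]
orientation: [[-0.0, -0.002, 1.0], [0.0, 1.0, 0.002], [-1.0, 0.0, -0.0]]
contact_force: [0.3, -0.0, -0.3]
grip_width: 0.0853
```

```bash
python3 - <<'E'
from m2 import *
s=r.read_state();print(np.round(s["eef_pos"],4))
c=cam("top");save(c,"t6.png",(80,130,400,330))
B=(30,130,440,310)
for a in fit(c,(4,85,165),(15,200,255),.078,B): print("pot",a)
print("stackpot",fit(c,(4,85,165),(15,200,255),.084,(120,200,170,260)))
print("mat",fit(c,(15,70,150),(24,130,225),.006,(120,200,170,260)))
E
```

```text
[ 0.5486 -0.0566  0.1566]
pot ([0.4241, 0.1826], [0.4262, 0.1855], 15.3, 531.0)
pot ([0.5513, -0.2046], [0.5529, -0.2007], 12.3, 305.0)
stackpot [([0.4237, 0.1809], [0.4258, 0.1838], 15.3, 531.0)]
mat [([0.4241, 0.1847], [0.4234, 0.1843], 19.3, 512.0)]
```

View pics/t6.png

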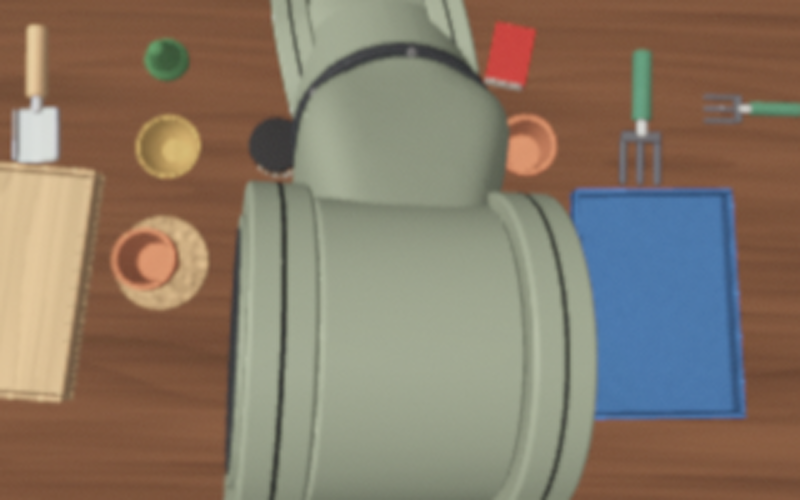

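jog_arm:
  commands:
    - [0.04, -0.001, 0, 0, 0, 0]
    - [0.035, 0, 0, 0, 0, 0]
    - [0.02, 0, 0, 0, 0, 0]
    - [0.01, 0, 0, 0, 0, 0]
    - [0.002, 0, 0, 0, 0, 0]
    - [0, 0, 0, 0, 0, 0]
    - [0, 0, 0, 0, 0, 0]
    - [0, 0, 0, 0, 0, 0]

```text
clock: 18.6
eef_pos: [0.549, -0.059, 0.0499]
orientation: [[0.0, -0.0, 1.0], [-0.0, 1.0, 0.0], [-1.0, -0.0, 0.0]]
contact_force: [0.4, 0.4, 0.3]
grip_width: 0.0853
```

jog_arm:
  commands:
    - [0, 0, 0, 0, 0, 0]
    - [0, 0, 0, 0, 0, 0]
    - [0, 0, 0, 0, 0, 0]
    - [0, 0, 0, 0, 0, 0]
    - [0, 0, 0, 0, 0, 0]
    - [0, 0, 0, 0, 0, 0]
    - [0, 0, 0, 0, 0, 0]
    - [0, 0, 0, 0, 0, 0]
  gripper: -1

```text
clock: 19.6
eef_pos: [0.5491, -0.0589, 0.0499]
orientation: [[0.001, -0.0, 1.0], [-0.0, 1.0, 0.0], [-1.0, -0.0, 0.001]]
contact_force: [-0.2, 1.2, 7.4]
grip_width: 0.063
```

jog_arm:
  commands:
    - [-0.01, 0, 0, 0, 0, 0]
    - [-0.02, 0, 0, 0, 0, 0]
    - [-0.04, 0, 0, 0, 0, 0]
    - [-0.04, 0, 0, 0, 0, 0]
    - [-0.04, 0, 0, 0, 0, 0]
    - [0, 0.02, -0.01, 0, 0, 0]
    - [0, 0.045, -0.025, 0, 0, 0]
    - [0, 0.05, -0.03, 0, 0, 0]

```text
clock: 20.6
eef_pos: [0.4829, 0.057, 0.1999]
orientation: [[0.0, 0.001, 1.0], [0.0, 1.0, -0.001], [-1.0, 0.0, 0.0]]
contact_force: [0.9, 1.7, -0.6]
grip_width: 0.063
```

jog_arm:
  commands:
    - [0, 0.05, -0.03, 0, 0, 0]
    - [0, 0.045, -0.025, 0, 0, 0]
    - [0, 0.03, -0.005, 0, 0, 0]
    - [0, 0, 0, 0, 0, 0]
    - [0, 0, 0, 0, 0, 0]
    - [0, 0, 0, 0, 0, 0]
    - [0, 0, 0, 0, 0, 0]
    - [0, 0, 0, 0, 0, 0]

```text
clock: 21.6
eef_pos: [0.4239, 0.1808, 0.1995]
orientation: [[-0.0, 0.0, 1.0], [-0.0, 1.0, -0.0], [-1.0, -0.0, -0.0]]
contact_force: [-0.8, -0.7, -0.7]
grip_width: 0.063
```

```bash
python3 - <<'E'
from m2 import *
d=cam("side");save(d,"s7.png",(170,60,300,180))
E
```

```text
(no output)
```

View pics/s7.png

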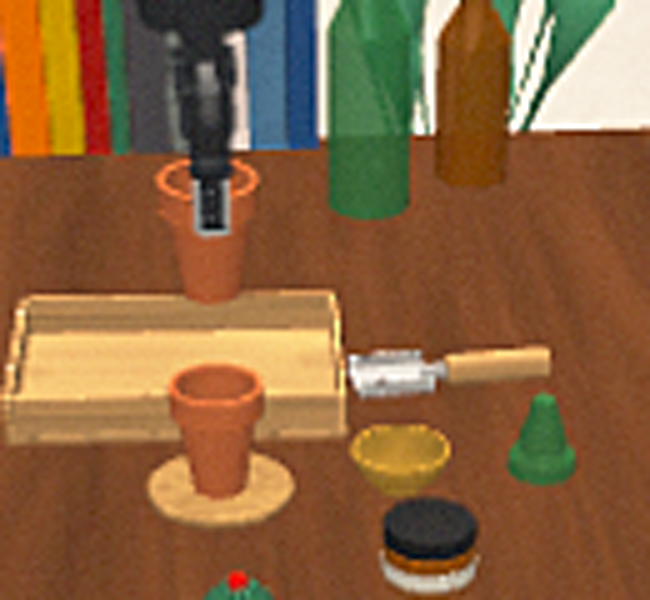

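jog_arm:
  commands:
    - [0, 0.003, 0, 0, 0, 0]
    - [0.03, 0, 0, 0, 0, 0]
    - [0.03, 0, 0, 0, 0, 0]
    - [0.02, 0, 0, 0, 0, 0]
    - [0.015, 0, 0, 0, 0, 0]
    - [0.01, 0, 0, 0, 0, 0]
    - [0, 0, 0, 0, 0, 0]
    - [0, 0, 0, 0, 0, 0]

```text
clock: 22.65
eef_pos: [0.424, 0.1842, 0.0949]
orientation: [[0.001, -0.0, 1.0], [0.0, 1.0, 0.0], [-1.0, 0.0, 0.001]]
contact_force: [0.3, -0.1, -0.8]
grip_width: 0.0631
```

jog_arm:
  commands:
    - [0.003, 0, 0, 0, 0, 0]
    - [0.002, 0, 0, 0, 0, 0]
    - [0.001, 0, 0, 0, 0, 0]
    - [0.001, 0, 0, 0, 0, 0]
    - [0, 0, 0, 0, 0, 0]
    - [0, 0, 0, 0, 0, 0]
    - [0, 0, 0, 0, 0, 0]
    - [0, 0, 0, 0, 0, 0]

```text
clock: 23.65
eef_pos: [0.4238, 0.184, 0.0875]
orientation: [[-0.0, -0.0, 1.0], [-0.0, 1.0, 0.0], [-1.0, -0.0, -0.0]]
contact_force: [0.2, -0.4, -0.9]
grip_width: 0.063
```

jog_arm:
  commands:
    - [0.001, 0, 0, 0, 0, 0]
    - [0.001, 0, 0, 0, 0, 0]
    - [0.0005, 0, 0, 0, 0, 0]
    - [0, 0, 0, 0, 0, 0]
    - [0, 0, 0, 0, 0, 0]
    - [0, 0, 0, 0, 0, 0]
    - [0, 0, 0, 0, 0, 0]
    - [0, 0, 0, 0, 0, 0]

```text
clock: 24.65
eef_pos: [0.4238, 0.1839, 0.085]
orientation: [[-0.0, -0.0, 1.0], [-0.0, 1.0, 0.0], [-1.0, -0.0, -0.0]]
contact_force: [-0.7, -3.7, 6.0]
grip_width: 0.063
```

jog_arm:
  commands:
    - [0, 0, 0, 0, 0, 0]
    - [0, 0, 0, 0, 0, 0]
    - [0, 0, 0, 0, 0, 0]
    - [0, 0, 0, 0, 0, 0]
    - [0, 0, 0, 0, 0, 0]
    - [-0.02, 0, 0, 0, 0, 0]
    - [-0.05, 0, 0, 0, 0, 0]
    - [-0.03, 0, 0, 0, 0, 0]
  gripper: 1

```text
clock: 25.65
eef_pos: [0.4239, 0.1841, 0.1869]
orientation: [[0.001, -0.0, 1.0], [0.001, 1.0, 0.0], [-1.0, 0.001, 0.001]]
contact_force: [0.3, -0.7, -0.3]
grip_width: 0.0855
```

jog_arm:
  commands:
    - [0, -0.05, 0.015, 0, 0, 0]
    - [0, -0.05, 0.02, 0, 0, 0]
    - [0, -0.05, 0.02, 0, 0, 0]
    - [0, -0.05, 0.02, 0, 0, 0]
    - [0, -0.05, 0.02, 0, 0, 0]
    - [0, -0.05, 0.02, 0, 0, 0]
    - [0, -0.05, 0.01, 0, 0, 0]
    - [0, -0.034, 0.004, 0, 0, 0]

```text
clock: 26.65
eef_pos: [0.5527, -0.2024, 0.1847]
orientation: [[-0.0, 0.002, 1.0], [-0.0, 1.0, -0.002], [-1.0, -0.0, -0.0]]
contact_force: [-0.2, 0.0, -0.1]
grip_width: 0.0856
```

```bash
python3 - <<'E'
from m2 import *
s=r.read_state();print(np.round(s["eef_pos"],4))
d=cam("side");save(d,"s8.png",(170,60,300,180));save(cam("top"),"t8.png")
E
```

```text
[ 0.5527 -0.2024  0.1847]
```

View pics/s8.png

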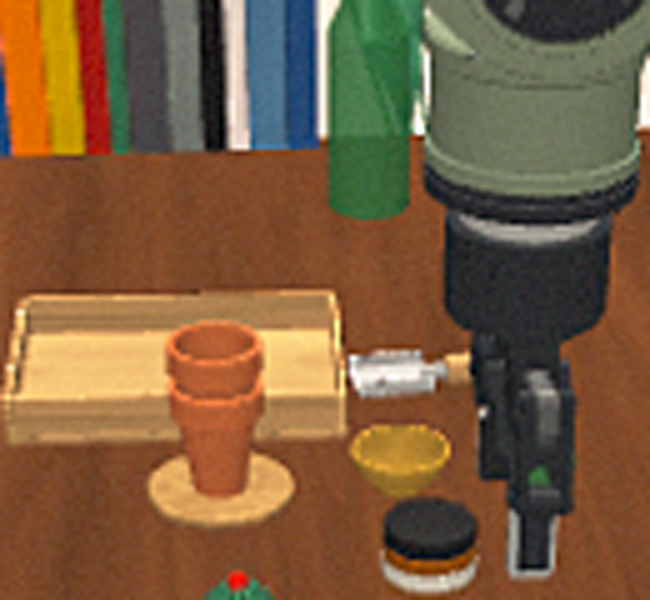

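View pics/t8.png

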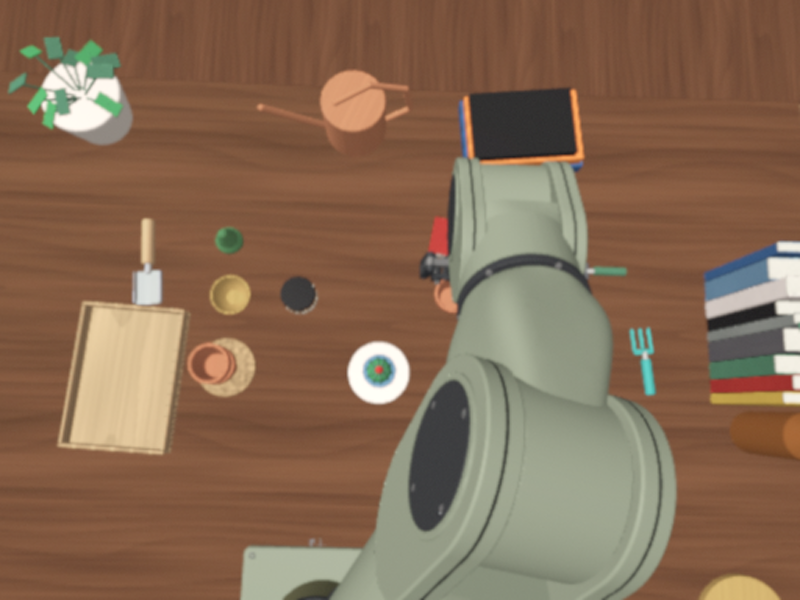

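jog_arm:
  commands:
    - [0.02, 0.002, 0, 0, 0, 0]
    - [0.04, 0, 0, 0, 0, 0]
    - [0.04, 0, 0, 0, 0, 0]
    - [0.02, 0, 0, 0, 0, 0]
    - [0.01, 0, 0, 0, 0, 0]
    - [0.004, 0, 0, 0, 0, 0]
    - [0, 0, 0, 0, 0, 0]
    - [0, 0, 0, 0, 0, 0]

```text
clock: 27.75
eef_pos: [0.5531, -0.198, 0.0517]
orientation: [[0.001, -0.0, 1.0], [-0.0, 1.0, 0.0], [-1.0, -0.0, 0.001]]
contact_force: [0.7, 0.1, -0.2]
grip_width: 0.0855
```

jog_arm:
  commands:
    - [0, 0, 0, 0, 0, 0]
    - [0, 0, 0, 0, 0, 0]
    - [0, 0, 0, 0, 0, 0]
    - [0, 0, 0, 0, 0, 0]
    - [0, 0, 0, 0, 0, 0]
    - [0, 0, 0, 0, 0, 0]
    - [0, 0, 0, 0, 0, 0]
    - [0, 0, 0, 0, 0, 0]
  gripper: -1

```text
clock: 28.75
eef_pos: [0.553, -0.1981, 0.0515]
orientation: [[0.001, -0.0, 1.0], [-0.0, 1.0, 0.0], [-1.0, -0.0, 0.001]]
contact_force: [-0.8, -0.1, 6.7]
grip_width: 0.0611
```

jog_arm:
  commands:
    - [-0.01, 0, 0, 0, 0, 0]
    - [-0.02, 0, 0, 0, 0, 0]
    - [-0.05, 0, 0, 0, 0, 0]
    - [-0.05, 0, 0, 0, 0, 0]
    - [-0.05, 0, 0, 0, 0, 0]
    - [0, 0.02, -0.006, 0, 0, 0]
    - [0, 0.04, -0.014, 0, 0, 0]
    - [0, 0.05, -0.018, 0, 0, 0]

```text
clock: 29.75
eef_pos: [0.5142, -0.0872, 0.2315]
orientation: [[0.0, 0.001, 1.0], [-0.0, 1.0, -0.001], [-1.0, -0.0, 0.0]]
contact_force: [1.3, 1.7, -1.8]
grip_width: 0.0613
```

jog_arm:
  commands:
    - [0, 0.05, -0.018, 0, 0, 0]
    - [0, 0.05, -0.018, 0, 0, 0]
    - [0, 0.05, -0.018, 0, 0, 0]
    - [0, 0.05, -0.018, 0, 0, 0]
    - [0, 0.04, -0.014, 0, 0, 0]
    - [0, 0.03, -0.004, 0, 0, 0]
    - [0, 0, 0, 0, 0, 0]
    - [0, 0, 0, 0, 0, 0]

```text
clock: 30.75
eef_pos: [0.4249, 0.1814, 0.2313]
orientation: [[0.0, 0.0, 1.0], [-0.0, 1.0, -0.0], [-1.0, -0.0, 0.0]]
contact_force: [-0.7, -0.5, -1.7]
grip_width: 0.0607
```

```bash
python3 - <<'E'
from m2 import *
d=cam("side");save(d,"s9.png",(170,40,300,160))
E
```

```text
(no output)
```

View pics/s9.png

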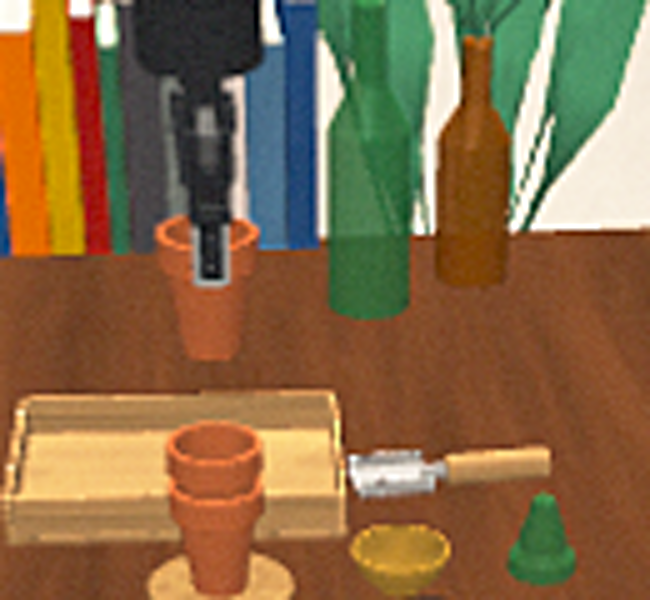

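jog_arm:
  commands:
    - [0, 0.0028, -0.001, 0, 0, 0]
    - [0.03, 0, 0, 0, 0, 0]
    - [0.03, 0, 0, 0, 0, 0]
    - [0.02, 0, 0, 0, 0, 0]
    - [0.02, 0, 0, 0, 0, 0]
    - [0.01, 0, 0, 0, 0, 0]
    - [0.003, 0, 0, 0, 0, 0]
    - [0, 0, 0, 0, 0, 0]

```text
clock: 31.8
eef_pos: [0.4239, 0.1848, 0.1183]
orientation: [[0.0, -0.0, 1.0], [0.0, 1.0, 0.0], [-1.0, 0.0, 0.0]]
contact_force: [-0.4, 0.7, -1.0]
grip_width: 0.0614
```

jog_arm:
  commands:
    - [0.0005, 0, 0, 0, 0, 0]
    - [0.0005, 0, 0, 0, 0, 0]
    - [0.0005, 0, 0, 0, 0, 0]
    - [0, 0, 0, 0, 0, 0]
    - [0, 0, 0, 0, 0, 0]
    - [0, 0, 0, 0, 0, 0]
    - [0, 0, 0, 0, 0, 0]
    - [0, 0, 0, 0, 0, 0]

```text
clock: 32.8
eef_pos: [0.4237, 0.1848, 0.1165]
orientation: [[-0.0, -0.0, 1.0], [-0.0, 1.0, 0.0], [-1.0, -0.0, -0.0]]
contact_force: [-0.8, 0.1, -0.7]
grip_width: 0.0611
```

jog_arm:
  commands:
    - [0.0005, 0, 0, 0, 0, 0]
    - [0.0005, 0, 0, 0, 0, 0]
    - [0.0005, 0, 0, 0, 0, 0]
    - [0, 0, 0, 0, 0, 0]
    - [0, 0, 0, 0, 0, 0]
    - [0, 0, 0, 0, 0, 0]
    - [0, 0, 0, 0, 0, 0]
    - [0, 0, 0, 0, 0, 0]

```text
clock: 33.8
eef_pos: [0.4241, 0.185, 0.1155]
orientation: [[0.001, -0.0, 1.0], [0.0, 1.0, 0.0], [-1.0, 0.0, 0.001]]
contact_force: [-1.3, -0.6, 16.1]
grip_width: 0.0608
```

jog_arm:
  commands:
    - [-0.0004, 0, 0, 0, 0, 0]
    - [0, 0, 0, 0, 0, 0]
    - [0, 0, 0, 0, 0, 0]
    - [0, 0, 0, 0, 0, 0]
    - [0, 0, 0, 0, 0, 0]
    - [-0.02, 0, 0, 0, 0, 0]
    - [-0.05, 0, 0, 0, 0, 0]
    - [-0.04, 0, 0, 0, 0, 0]
  gripper: 1

```text
clock: 34.8
eef_pos: [0.4236, 0.1849, 0.2271]
orientation: [[0.0, -0.0, 1.0], [0.0, 1.0, 0.0], [-1.0, 0.0, 0.0]]
contact_force: [0.9, 0.5, -0.0]
grip_width: 0.0851
```

jog_arm:
  commands:
    - [0, -0.05, 0.02, 0, 0, 0]
    - [0, -0.05, 0.02, 0, 0, 0]
    - [0, -0.05, 0, 0, 0, 0]
    - [0, -0.05, 0, 0, 0, 0]
    - [0, 0, 0, 0, 0, 0]
    - [0, 0, 0, 0, 0, 0]
    - [0, 0, 0, 0, 0, 0]
    - [0, 0, 0, 0, 0, 0]

```text
clock: 35.8
eef_pos: [0.4639, -0.0144, 0.2254]
orientation: [[0.0, -0.001, 1.0], [-0.0, 1.0, 0.001], [-1.0, -0.0, 0.0]]
contact_force: [-0.1, -0.5, -0.3]
grip_width: 0.0856
```

```bash
python3 - <<'E'
from m2 import *
s=r.read_state();print(np.round(s["eef_pos"],4))
d=cam("side");save(d,"s10.png",(150,60,330,195));c=cam("top");save(c,"t10.png")
def pr(p):return np.round(proj(d,p),1)
print("pred rims side",[pr([.4238,.184,z]) for z in(.006,.084,.113,.142)])
print("pred top",[np.round(proj(c,[.4238,.184,z]),1) for z in(.142,)],fit(c,(4,85,165),(15,200,255),.142,(110,200,170,260)))
E
```

```text
[ 0.4639 -0.0144  0.2254]
pred rims side [array([213.7, 157. ]), array([212.8, 136.4]), array([212.5, 128.4]), array([212.1, 120.2])]
pred top [array([129.2, 231.3])] [([0.4227, 0.175], [0.4202, 0.1738], 18.0, 773.0)]
```

View pics/s10.png

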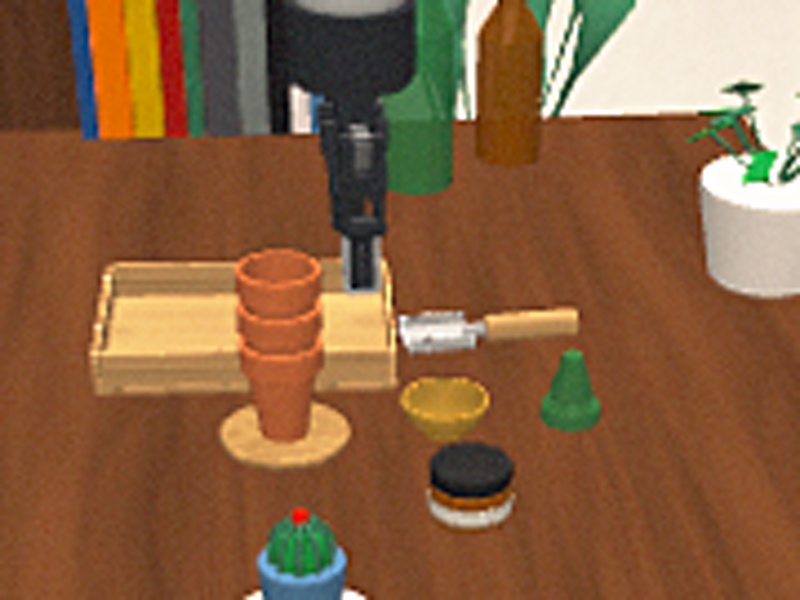

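View pics/t10.png

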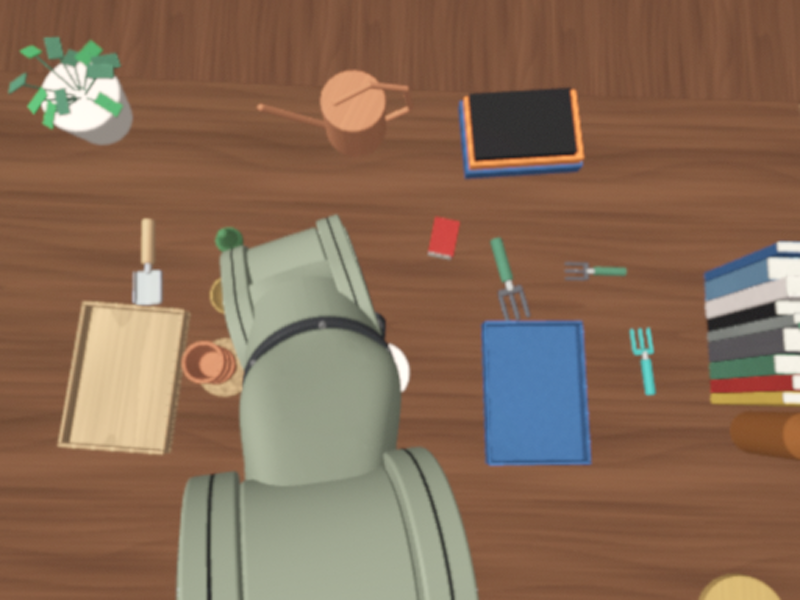

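jog_arm:
  commands:
    - [0, 0.035, 0.015, 0, 0, 0]
    - [0, 0.05, 0.022, 0, 0, 0]
    - [0, 0.05, 0.025, 0, 0, 0]
    - [0, 0.05, 0.025, 0, 0, 0]
    - [0, 0.05, 0.025, 0, 0, 0]
    - [0, 0.05, 0.025, 0, 0, 0]
    - [0, 0.043, 0.02, 0, 0, 0]
    - [0, 0.02, 0.005, 0, 0, 0]

```text
clock: 36.9
eef_pos: [0.6254, 0.3356, 0.2243]
orientation: [[-0.001, -0.002, 1.0], [0.0, 1.0, 0.002], [-1.0, 0.0, -0.001]]
contact_force: [-0.1, -0.8, 0.0]
grip_width: 0.0855
```

jog_arm:
  commands:
    - [0, 0, 0, 0, 0, 0]
    - [0.03, 0, 0, 0, 0, 0]
    - [0.05, 0, 0, 0, 0, 0]
    - [0.05, 0, 0, 0, 0, 0]
    - [0.03, 0, 0, 0, 0, 0]
    - [0.02, 0, 0, 0, 0, 0]
    - [0, 0, 0, 0, 0, 0]
    - [0, 0, 0, 0, 0, 0]

```text
clock: 37.9
eef_pos: [0.6264, 0.3331, 0.0469]
orientation: [[0.002, 0.0, 1.0], [0.001, 1.0, -0.0], [-1.0, 0.001, 0.002]]
contact_force: [0.6, -0.9, 0.5]
grip_width: 0.0856
```

```bash
python3 - <<'E'
from m2 import *
s=r.read_state();print(np.round(s["eef_pos"],4),np.round(s["orientation"],3).tolist())
d=cam("side");save(d,"s11.png",(190,60,330,180));c=cam("top");save(c,"t11.png",(30,110,200,240))
E
```

```text
[0.6264 0.3331 0.0469] [[0.002, 0.0, 1.0], [0.001, 1.0, -0.0], [-1.0, 0.001, 0.002]]
```

View pics/s11.png

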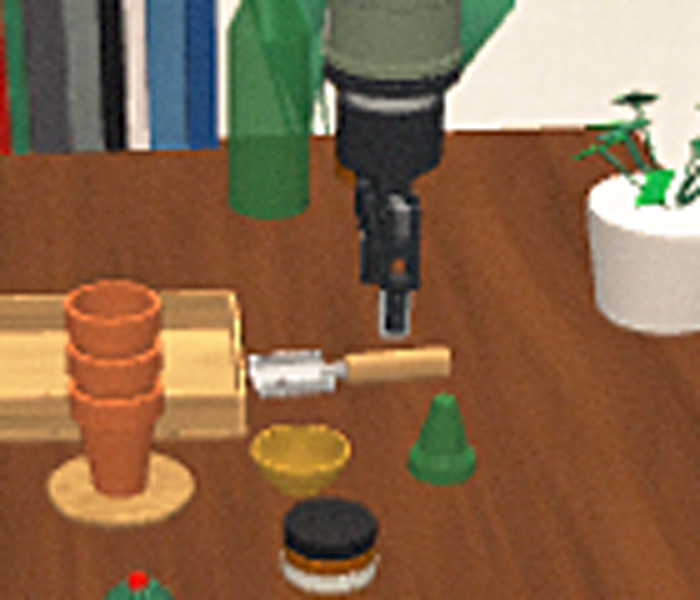

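View pics/t11.png

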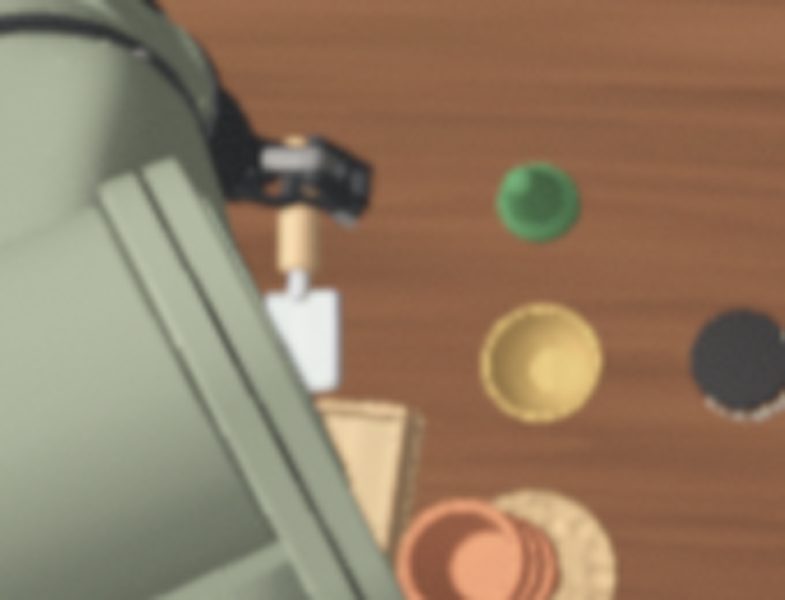

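jog_arm:
  commands:
    - [0.02, 0, 0, 0, 0, 0]
    - [0.013, 0, 0, 0, 0, 0]
    - [0.007, 0, 0, 0, 0, 0]
    - [0, 0, 0, 0, 0, 0]
    - [0, 0, 0, 0, 0, 0]
    - [0, 0, 0, 0, 0, 0]
    - [0, 0, 0, 0, 0, 0]
    - [0, 0, 0, 0, 0, 0]

```text
clock: 39.0
eef_pos: [0.6258, 0.3329, 0.0055]
orientation: [[0.0, -0.0, 1.0], [-0.0, 1.0, 0.0], [-1.0, -0.0, 0.0]]
contact_force: [-0.8, -0.4, -0.0]
grip_width: 0.0853
```

jog_arm:
  commands:
    - [0, 0, 0, 0, 0, 0]
    - [0, 0, 0, 0, 0, 0]
    - [0, 0, 0, 0, 0, 0]
    - [0, 0, 0, 0, 0, 0]
    - [0, 0, 0, 0, 0, 0]
    - [0, 0, 0, 0, 0, 0]
    - [0, 0, 0, 0, 0, 0]
    - [0, 0, 0, 0, 0, 0]
  gripper: -1
  squeeze: 50

```text
clock: 40.0
eef_pos: [0.6258, 0.333, 0.0056]
orientation: [[0.0, -0.0, 1.0], [0.0, 1.0, 0.0], [-1.0, 0.0, 0.0]]
contact_force: [-0.9, -0.9, 5.3]
grip_width: 0.0201
```

jog_arm:
  commands:
    - [0, 0, 0, 0, 0, 0]
    - [0, 0, 0, 0, 0, 0]
    - [-0.01, 0, 0, 0, 0, 0]
    - [-0.02, 0, 0, 0, 0, 0]
    - [-0.03, 0, 0, 0, 0, 0]
    - [-0.04, 0, 0, 0, 0, 0]
    - [-0.02, 0, 0, 0, 0, 0]
    - [0, 0, 0, 0, 0, 0]

```text
clock: 41.0
eef_pos: [0.6264, 0.3333, 0.1279]
orientation: [[0.003, -0.0, 1.0], [0.002, 1.0, 0.0], [-1.0, 0.002, 0.003]]
contact_force: [-1.2, -0.6, -1.0]
grip_width: 0.0202
```

```bash
python3 - <<'E'
from m2 import *
d=cam("side");save(d,"s12.png",(190,60,330,180))
E
```

```text
(no output)
```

View pics/s12.png

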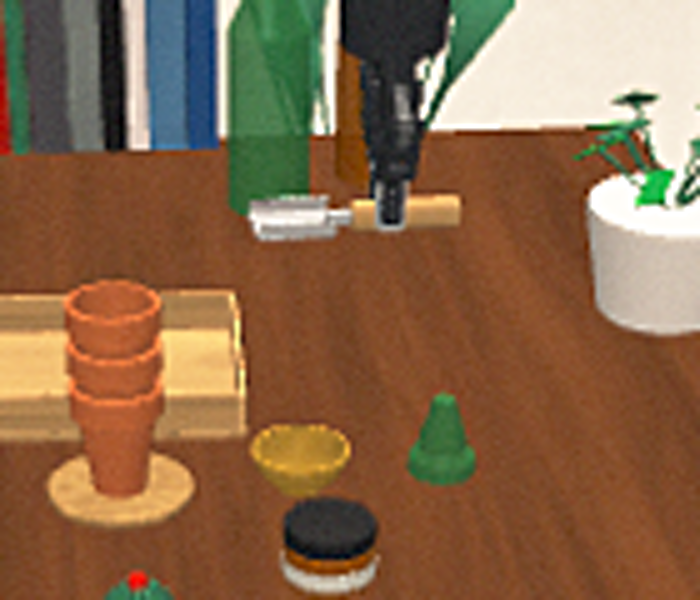

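jog_arm:
  commands:
    - [0, 0.005, -0.025, 0, 0, 0]
    - [0, 0.01, -0.04, 0, 0, 0]
    - [0, 0.01, -0.045, 0, 0, 0]
    - [0, 0.01, -0.045, 0, 0, 0]
    - [0, 0.007, -0.035, 0, 0, 0]
    - [0, 0.003, -0.016, 0, 0, 0]
    - [0, 0, 0, 0, 0, 0]
    - [0, 0, 0, 0, 0, 0]

```text
clock: 42.05
eef_pos: [0.4205, 0.3774, 0.125]
orientation: [[-0.0, 0.001, 1.0], [-0.001, 1.0, -0.001], [-1.0, -0.001, -0.0]]
contact_force: [0.2, 0.3, -0.4]
grip_width: 0.0205
```

jog_arm:
  commands:
    - [0.03, 0, 0, 0, 0, 0]
    - [0.03, 0, 0, 0, 0, 0]
    - [0.025, 0, 0, 0, 0, 0]
    - [0.015, 0, 0, 0, 0, 0]
    - [0.01, 0, 0, 0, 0, 0]
    - [0.004, 0, 0, 0, 0, 0]
    - [0, 0, 0, 0, 0, 0]
    - [0, 0, 0, 0, 0, 0]

```text
clock: 43.05
eef_pos: [0.42, 0.378, 0.0119]
orientation: [[0.001, -0.0, 1.0], [0.0, 1.0, 0.0], [-1.0, 0.0, 0.001]]
contact_force: [0.3, -0.9, -0.8]
grip_width: 0.02
```

jog_arm:
  commands:
    - [0.001, 0, 0, 0, 0, 0]
    - [0, 0, 0, 0, 0, 0]
    - [0, 0, 0, 0, 0, 0]
    - [0, 0, 0, 0, 0, 0]
    - [0, 0, 0, 0, 0, 0]
    - [-0.02, 0, 0, 0, 0, 0]
    - [-0.05, 0, 0, 0, 0, 0]
    - [-0.06, 0, 0, 0, 0, 0]
  gripper: 0.05

```text
clock: 44.05
eef_pos: [0.4193, 0.3775, 0.1414]
orientation: [[-0.001, -0.0, 1.0], [-0.001, 1.0, 0.0], [-1.0, -0.001, -0.001]]
contact_force: [0.1, -0.4, -0.1]
grip_width: 0.0445
```

jog_arm:
  commands:
    - [-0.05, -0.02, 0.03, 0, 0, 0]
    - [-0.02, -0.05, 0.03, 0, 0, 0]
    - [0, -0.055, 0.02, 0, 0, 0]
    - [0, -0.055, 0.02, 0, 0, 0]
    - [0, -0.055, 0.02, 0, 0, 0]
    - [0, -0.055, 0.01, 0, 0, 0]
    - [0, -0.055, 0, 0, 0, 0]
    - [0, -0.055, 0, 0, 0, 0]
  gripper: 1

```text
clock: 45.05
eef_pos: [0.5496, -0.024, 0.2104]
orientation: [[-0.0, -0.0, 1.0], [-0.0, 1.0, 0.0], [-1.0, -0.0, -0.0]]
contact_force: [0.4, -0.8, -0.7]
grip_width: 0.0852
```

```bash
python3 - <<'E'
from m2 import *
s=r.read_state();print(np.round(s["eef_pos"],4))
d=cam("side");save(d,"s13.png",(130,60,400,280));c=cam("top");save(c,"t13.png",(30,110,450,310))
for k in top(c)((65,60,80),(80,160,230),60):
    (u,v),q=cv2.minEnclosingCircle(k); a=cv2.minAreaRect(k)
    print(np.round(a[0],1),np.round(a[1],1),a[2],np.round(ray(c,a[0],.011),4),[np.round(ray(c,p,.011)[:2],3).tolist() for p in cv2.boxPoints(a)])
E
```

```text
[ 0.5496 -0.024   0.2104]
[474.7 234.9] [11.7 40.3] 83.2901611328125 [ 0.4509 -0.7101  0.011 ] [[0.458, -0.655], [0.475, -0.764], [0.443, -0.765], [0.427, -0.657]]
[320.4 165.7] [26.9  6. ] 73.61045837402344 [ 0.6298 -0.2912  0.011 ] [[0.664, -0.272], [0.669, -0.288], [0.596, -0.31], [0.591, -0.294]]
[68.8 66.6] [16.1  7.2] 29.05460548400879 [0.8935 0.4287 0.011 ] [[0.895, 0.453], [0.914, 0.445], [0.892, 0.404], [0.873, 0.412]]
[36.7 69.2] [13.  23.2] 12.528807640075684 [0.8812 0.5162 0.011 ] [[0.85, 0.537], [0.919, 0.531], [0.912, 0.495], [0.844, 0.502]]
[51.3 34.9] [48.7 19.2] 26.56505012512207 [0.9872 0.4867 0.011 ] [[0.99, 0.56], [1.045, 0.542], [0.984, 0.413], [0.93, 0.432]]
```

View pics/s13.png

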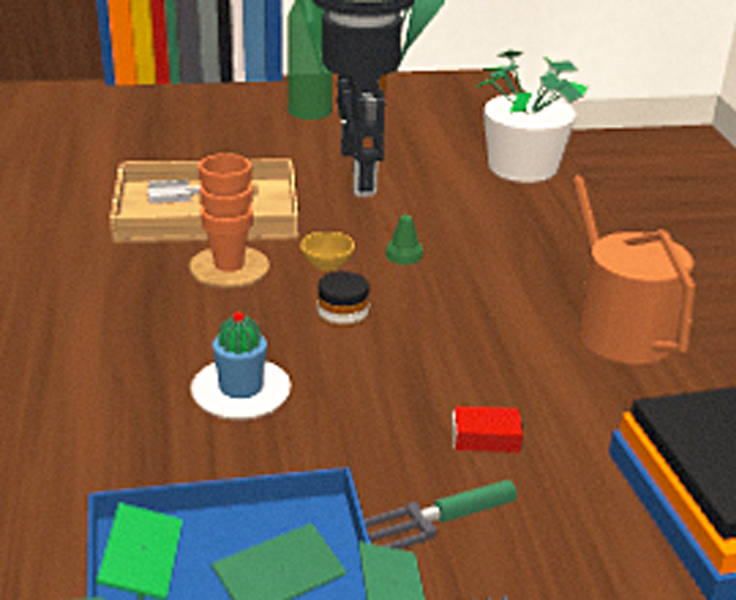

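View pics/t13.png

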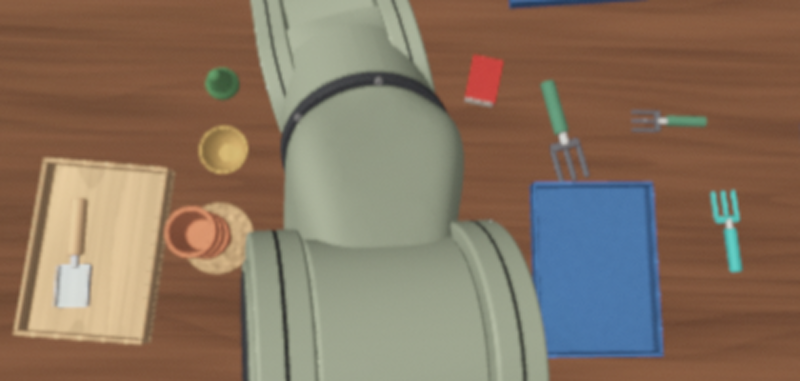

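jog_arm:
  commands:
    - [0, -0.05, 0.013, 0, 0, 0]
    - [0, -0.055, 0.013, 0, 0, 0]
    - [0, -0.055, 0.013, 0, 0, 0]
    - [0, -0.055, 0.013, 0, 0, 0]
    - [0, -0.04, 0.01, 0, 0, 0]
    - [0, -0.017, 0.004, 0, 0, 0]
    - [0, 0, 0, -0.147, 0, 0]
    - [0, 0, 0, -0.146, 0, 0]
  gripper: 0.2

```text
clock: 46.15
eef_pos: [0.6159, -0.294, 0.2102]
orientation: [[-0.0, -0.293, 0.956], [0.0, 0.956, 0.293], [-1.0, 0.0, -0.0]]
contact_force: [-0.4, -0.0, -0.1]
grip_width: 0.0515
```

jog_arm:
  commands:
    - [0, 0, 0, 0, 0, 0]
    - [0.04, 0, 0, 0, 0, 0]
    - [0.05, 0, 0, 0, 0, 0]
    - [0.05, 0, 0, 0, 0, 0]
    - [0.015, 0, 0, 0, 0, 0]
    - [0, 0, 0, 0, 0, 0]
    - [0, 0, 0, 0, 0, 0]
    - [0, 0, 0, 0, 0, 0]

```text
clock: 47.15
eef_pos: [0.6165, -0.2944, 0.057]
orientation: [[0.002, -0.288, 0.957], [-0.001, 0.957, 0.288], [-1.0, -0.001, 0.001]]
contact_force: [-1.2, -0.7, -0.0]
grip_width: 0.0514
```

```bash
python3 - <<'E'
from m2 import *
s=r.read_state();print(np.round(s["eef_pos"],4),np.round(s["orientation"],3).tolist(),s["grip_width"])
d=cam("side");save(d,"s14.png",(230,150,370,270));c=cam("top");save(c,"t14.png",(250,110,420,240))
E
```

```text
[ 0.6165 -0.2944  0.057 ] [[0.002, -0.288, 0.957], [-0.001, 0.957, 0.288], [-1.0, -0.001, 0.001]] 0.051386620270195936
```

View pics/s14.png

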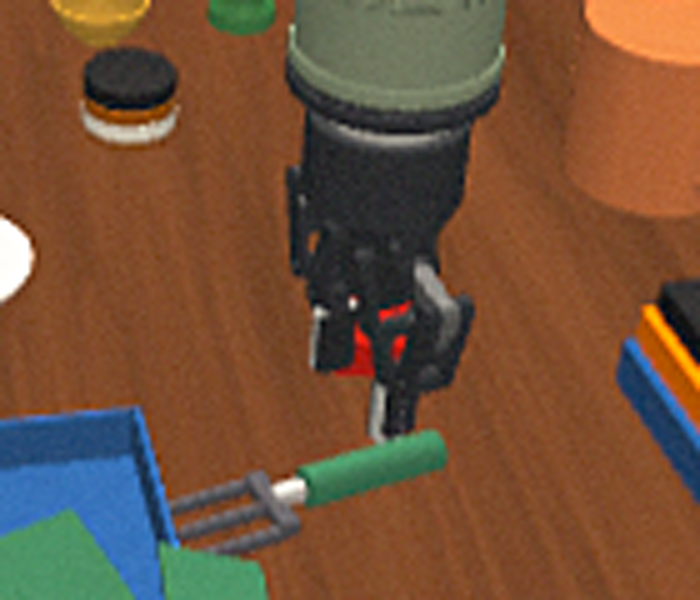

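View pics/t14.png

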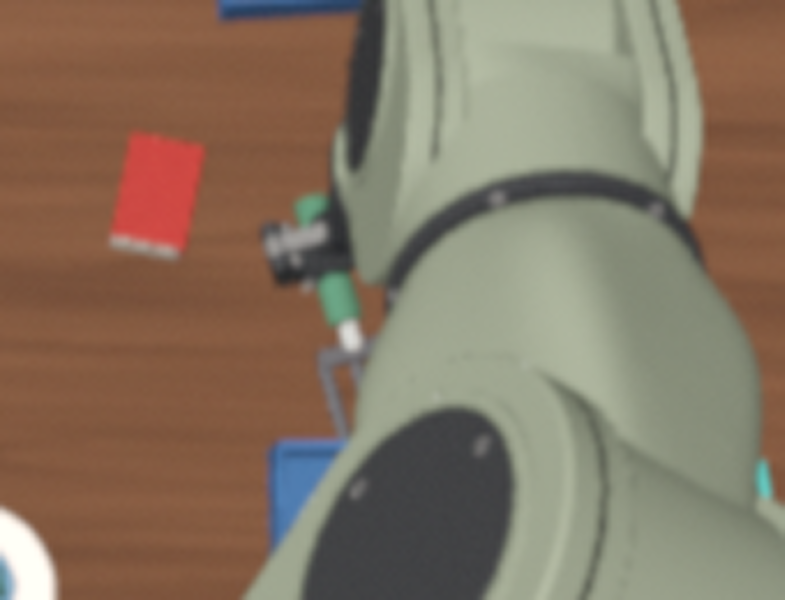

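jog_arm:
  commands:
    - [0.02, 0, 0, 0, 0, 0]
    - [0.015, 0, 0, 0, 0, 0]
    - [0.01, 0, 0, 0, 0, 0]
    - [0.0055, 0, 0, 0, 0, 0]
    - [0, 0, 0, 0, 0, 0]
    - [0, 0, 0, 0, 0, 0]
    - [0, 0, 0, 0, 0, 0]
    - [0, 0, 0, 0, 0, 0]

```text
clock: 48.25
eef_pos: [0.616, -0.2942, 0.0052]
orientation: [[0.0, -0.289, 0.957], [-0.0, 0.957, 0.289], [-1.0, -0.0, 0.0]]
contact_force: [-0.4, -0.0, 0.4]
grip_width: 0.0508
```

jog_arm:
  commands:
    - [0, 0, 0, 0, 0, 0]
    - [0, 0, 0, 0, 0, 0]
    - [0, 0, 0, 0, 0, 0]
    - [0, 0, 0, 0, 0, 0]
    - [0, 0, 0, 0, 0, 0]
    - [0, 0, 0, 0, 0, 0]
    - [0, 0, 0, 0, 0, 0]
    - [0, 0, 0, 0, 0, 0]
  gripper: -1

```text
clock: 49.25
eef_pos: [0.6159, -0.2942, 0.0051]
orientation: [[0.0, -0.289, 0.957], [-0.0, 0.957, 0.289], [-1.0, -0.0, 0.0]]
contact_force: [-1.5, -0.4, 5.5]
grip_width: 0.02
```

jog_arm:
  commands:
    - [0, 0, 0, 0, 0, 0]
    - [-0.01, 0, 0, 0, 0, 0]
    - [-0.03, 0, 0, 0, 0, 0]
    - [-0.05, 0, 0, 0, 0, 0]
    - [-0.05, 0, 0, 0, 0, 0]
    - [-0.05, 0, 0, 0, 0, 0]
    - [0, 0, 0, 0.147, 0, 0]
    - [0, 0, 0, 0.146, 0, 0]

```text
clock: 50.25
eef_pos: [0.6158, -0.2941, 0.1959]
orientation: [[0.001, 0.005, 1.0], [-0.0, 1.0, -0.005], [-1.0, -0.0, 0.001]]
contact_force: [0.7, -0.4, -1.7]
grip_width: 0.02
```

```bash
python3 - <<'E'
from m2 import *
s=r.read_state();print(np.round(s["eef_pos"],4),np.round(s["orientation"],3).tolist(),s["grip_width"])
d=cam("side");save(d,"s15.png",(200,80,370,270))
E
```

```text
[ 0.6158 -0.2941  0.1959] [[0.001, 0.005, 1.0], [-0.0, 1.0, -0.005], [-1.0, -0.0, 0.001]] 0.019998098827488868
```

View pics/s15.png

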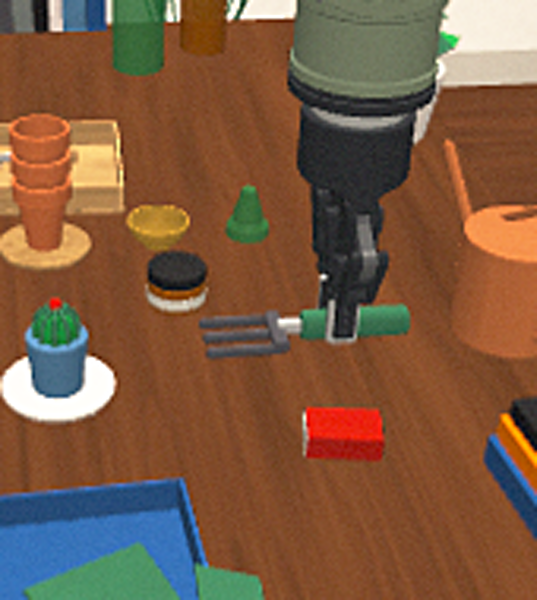

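jog_arm:
  commands:
    - [0, 0.03, 0, 0, 0, 0]
    - [0, 0.05, 0, 0, 0, 0]
    - [0, 0.055, -0.01, 0, 0, 0]
    - [0, 0.055, -0.02, 0, 0, 0]
    - [0, 0.055, -0.02, 0, 0, 0]
    - [0, 0.055, -0.02, 0, 0, 0]
    - [0, 0.055, -0.02, 0, 0, 0]
    - [0, 0.055, -0.02, 0, 0, 0]

```text
clock: 51.3
eef_pos: [0.505, 0.1176, 0.1953]
orientation: [[0.0, -0.003, 1.0], [0.0, 1.0, 0.003], [-1.0, 0.0, 0.0]]
contact_force: [1.7, 0.0, -1.0]
grip_width: 0.0197
```

jog_arm:
  commands:
    - [0, 0.055, -0.02, 0, 0, 0]
    - [0, 0.055, -0.02, 0, 0, 0]
    - [0, 0.05, -0.02, 0, 0, 0]
    - [0, 0.03, -0.015, 0, 0, 0]
    - [0, 0.008, -0.009, 0, 0, 0]
    - [0, 0, 0, 0, 0, 0]
    - [0, 0, 0, 0, 0, 0]
    - [0, 0, 0, 0, 0, 0]

```text
clock: 52.3
eef_pos: [0.4224, 0.3129, 0.1949]
orientation: [[0.0, 0.001, 1.0], [-0.0, 1.0, -0.001], [-1.0, -0.0, 0.0]]
contact_force: [0.0, -0.4, -1.0]
grip_width: 0.02
```

```bash
python3 - <<'E'
from m2 import *
s=r.read_state();print(np.round(s["eef_pos"],4),np.round(s["orientation"],3).tolist(),s["grip_width"])
d=cam("side");save(d,"s16.png",(140,30,300,180))
E
```

```text
[0.4224 0.3129 0.1949] [[0.0, 0.001, 1.0], [-0.0, 1.0, -0.001], [-1.0, -0.0, 0.0]] 0.02002621350171836
```

View pics/s16.png

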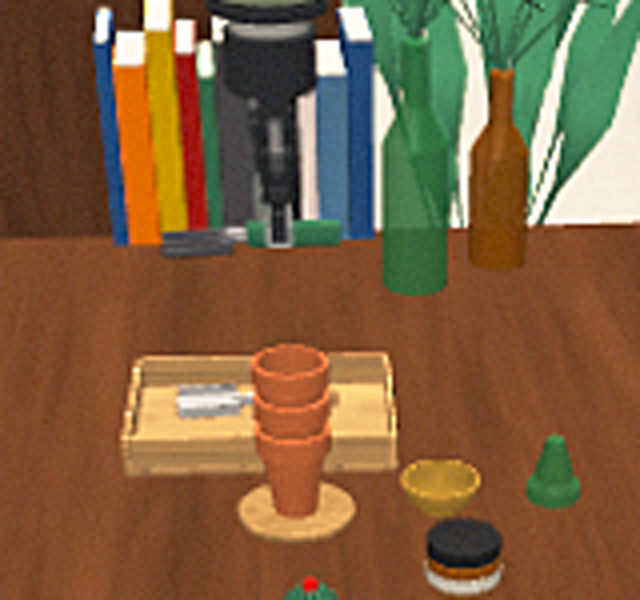

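jog_arm:
  commands:
    - [0.03, 0, 0, 0, 0, 0]
    - [0.05, 0, 0, 0, 0, 0]
    - [0.05, 0, 0, 0, 0, 0]
    - [0.03, 0, 0, 0, 0, 0]
    - [0.015, 0, 0, 0, 0, 0]
    - [0.006, 0, 0, 0, 0, 0]
    - [0.002, 0, 0, 0, 0, 0]
    - [0, 0, 0, 0, 0, 0]

```text
clock: 53.35
eef_pos: [0.4221, 0.314, 0.0126]
orientation: [[0.001, -0.0, 1.0], [0.001, 1.0, 0.0], [-1.0, 0.001, 0.001]]
contact_force: [0.0, 0.1, -1.5]
grip_width: 0.0199
```

jog_arm:
  commands:
    - [0, 0, 0, 0, 0, 0]
    - [0, 0, 0, 0, 0, 0]
    - [0, 0, 0, 0, 0, 0]
    - [0, 0, 0, 0, 0, 0]
    - [0, 0, 0, 0, 0, 0]
    - [-0.02, 0, 0, 0, 0, 0]
    - [-0.05, 0, 0, 0, 0, 0]
    - [-0.05, 0, 0, 0, 0, 0]
  gripper: 0

```text
clock: 54.35
eef_pos: [0.4215, 0.3137, 0.1332]
orientation: [[-0.001, -0.0, 1.0], [-0.0, 1.0, 0.0], [-1.0, -0.0, -0.001]]
contact_force: [-0.3, 0.1, -0.8]
grip_width: 0.0426
```

jog_arm:
  commands:
    - [-0.05, 0, 0.02, 0, 0, 0]
    - [-0.03, 0, 0.03, 0, 0, 0]
    - [0, -0.05, 0.03, 0, 0, 0]
    - [0, -0.05, 0.03, 0, 0, 0]
    - [0, -0.05, 0.02, 0, 0, 0]
    - [0, -0.05, 0, 0, 0, 0]
    - [0, -0.04, 0, 0, 0, 0]
    - [0, -0.01, 0, 0, 0, 0]
  gripper: 1

```text
clock: 55.35
eef_pos: [0.5518, 0.0612, 0.2119]
orientation: [[-0.0, 0.003, 1.0], [-0.001, 1.0, -0.003], [-1.0, -0.001, -0.0]]
contact_force: [0.2, 1.0, 0.1]
grip_width: 0.0857
```

```bash
python3 - <<'E'
from m2 import *
s=r.read_state();print(np.round(s["eef_pos"],4),np.round(s["orientation"],3).tolist(),s["grip_width"])
d=cam("side");save(d,"s17.png",(140,60,330,200));c=cam("top");save(c,"t17.png",(30,110,450,310))
for k in top(c)((0,0,0),(180,90,90),60):
    (u,v),q=cv2.minEnclosingCircle(k)
    if 8<q<14: print((u,v),q,ray(c,(u,v),.042))
E
```

```text
[0.5518 0.0612 0.2119] [[-0.0, 0.003, 1.0], [-0.001, 1.0, -0.003], [-1.0, -0.001, -0.0]] 0.08567039331751207
```

View pics/s17.png

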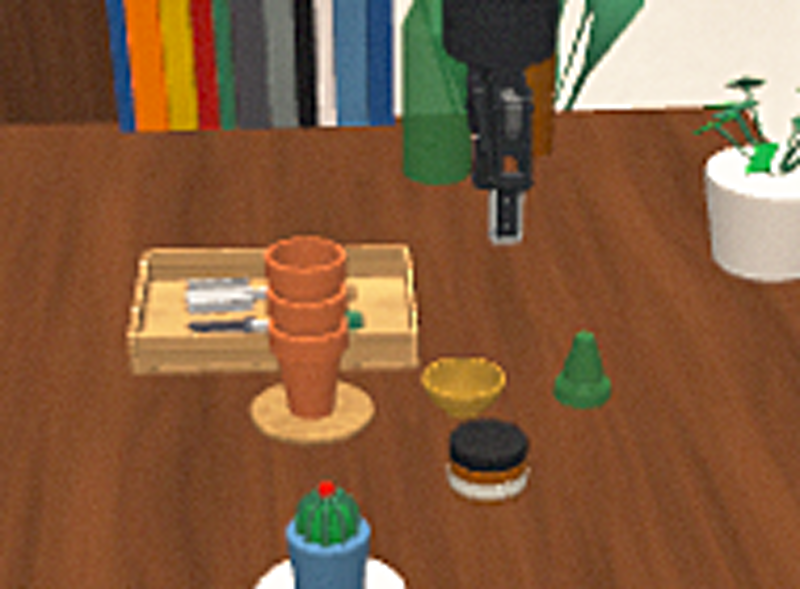

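View pics/t17.png

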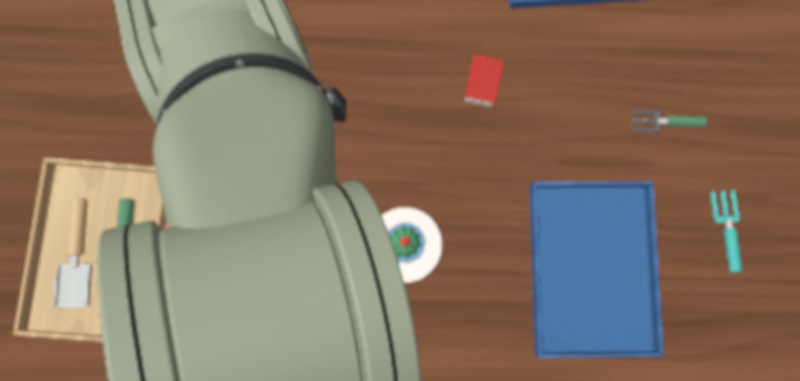

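```bash
python3 - <<'E'
from m2 import *
d=cam("side")
print(proj(d,[.5505,.0625,.042]),ray(d,(255.9,165.7),.042))
m=cv2.inRange(cv2.cvtColor(d["color"],cv2.COLOR_RGB2HSV),(0,0,0),(180,120,60));m[:155]=0;m[185:]=0;m[:,:235]=0;m[:,280:]=0
k=max(cv2.findContours(m,0,1)[0],key=cv2.contourArea);e=cv2.fitEllipse(k);print(e,ray(d,e[0],.038))
E
```

```text
[255.53372221 164.10818551] [0.55032618 0.05268016 0.042     ]
((255.40121459960938, 165.27735900878906), (10.79819107055664, 17.9804744720459), 93.05691528320312) [0.55008864 0.06202609 0.038     ]
```

jog_arm:
  commands:
    - [0.04, 0.001, -0.001, 0, 0, 0]
    - [0.05, 0, 0, 0, 0, 0]
    - [0.05, 0, 0, 0, 0, 0]
    - [0.04, 0, 0, 0, 0, 0]
    - [0.018, 0, 0, 0, 0, 0]
    - [0.007, 0, 0, 0, 0, 0]
    - [0, 0, 0, 0, 0, 0]
    - [0, 0, 0, 0, 0, 0]

```text
clock: 56.5
eef_pos: [0.5514, 0.0649, 0.008]
orientation: [[0.002, -0.0, 1.0], [0.0, 1.0, 0.0], [-1.0, 0.0, 0.002]]
contact_force: [0.7, 0.0, 1.1]
grip_width: 0.0852
```

jog_arm:
  commands:
    - [0, 0, 0, 0, 0, 0]
    - [0, 0, 0, 0, 0, 0]
    - [0, 0, 0, 0, 0, 0]
    - [0, 0, 0, 0, 0, 0]
    - [0, 0, 0, 0, 0, 0]
    - [0, 0, 0, 0, 0, 0]
    - [0, 0, 0, 0, 0, 0]
    - [0, 0, 0, 0, 0, 0]
  gripper: -1
  squeeze: 35

```text
clock: 57.5
eef_pos: [0.551, 0.0648, 0.0075]
orientation: [[0.001, 0.0, 1.0], [-0.0, 1.0, -0.0], [-1.0, -0.0, 0.001]]
contact_force: [-1.1, 0.7, 8.0]
grip_width: 0.0589
```

jog_arm:
  commands:
    - [0, 0, 0, 0, 0, 0]
    - [-0.01, 0, 0, 0, 0, 0]
    - [-0.03, 0, 0, 0, 0, 0]
    - [-0.05, 0, 0, 0, 0, 0]
    - [-0.05, 0, 0, 0, 0, 0]
    - [-0.05, 0, 0, 0, 0, 0]
    - [0, 0, 0, 0, 0, 0]
    - [0, 0, 0, 0, 0, 0]

```text
clock: 58.5
eef_pos: [0.5505, 0.0647, 0.1967]
orientation: [[-0.0, -0.0, 1.0], [-0.0, 1.0, 0.0], [-1.0, -0.0, -0.0]]
contact_force: [0.1, -0.2, -1.5]
grip_width: 0.0593
```

```bash
python3 - <<'E'
from m2 import *
d=cam("side");save(d,"s18.png",(190,80,330,200))
E
```

```text
(no output)
```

View pics/s18.png

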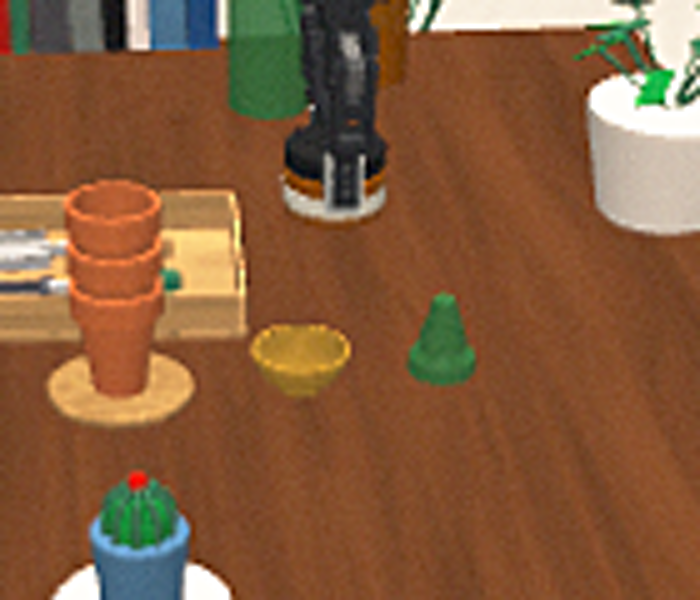

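jog_arm:
  commands:
    - [0, -0.03, -0.01, 0, 0, 0]
    - [0, -0.05, -0.016, 0, 0, 0]
    - [0, -0.055, -0.018, 0, 0, 0]
    - [0, -0.055, -0.02, 0, 0, 0]
    - [0, -0.055, -0.02, 0, 0, 0]
    - [0, -0.055, -0.02, 0, 0, 0]
    - [0, -0.055, -0.018, 0, 0, 0]
    - [0, -0.035, -0.012, 0, 0, 0]

```text
clock: 59.55
eef_pos: [0.4151, -0.3274, 0.1958]
orientation: [[-0.002, 0.002, 1.0], [0.001, 1.0, -0.002], [-1.0, 0.001, -0.002]]
contact_force: [0.5, -0.2, -1.4]
grip_width: 0.0589
```

jog_arm:
  commands:
    - [0, -0.02, -0.006, 0, 0, 0]
    - [0.03, 0, 0, 0, 0, 0]
    - [0.05, 0, 0, 0, 0, 0]
    - [0.05, 0, 0, 0, 0, 0]
    - [0.03, 0, 0, 0, 0, 0]
    - [0.015, 0, 0, 0, 0, 0]
    - [0.006, 0, 0, 0, 0, 0]
    - [0, 0, 0, 0, 0, 0]

```text
clock: 60.55
eef_pos: [0.411, -0.3453, 0.0164]
orientation: [[0.0, -0.0, 1.0], [-0.0, 1.0, 0.0], [-1.0, -0.0, 0.0]]
contact_force: [-0.5, -0.7, -1.3]
grip_width: 0.0591
```

Should touch at about 0.0125.

jog_arm:
  commands:
    - [0.001, 0, 0, 0, 0, 0]
    - [0.001, 0, 0, 0, 0, 0]
    - [0.001, 0, 0, 0, 0, 0]
    - [0.0005, 0, 0, 0, 0, 0]
    - [0, 0, 0, 0, 0, 0]
    - [0, 0, 0, 0, 0, 0]
    - [0, 0, 0, 0, 0, 0]
    - [0, 0, 0, 0, 0, 0]

```text
clock: 61.55
eef_pos: [0.4109, -0.3452, 0.0126]
orientation: [[0.0, -0.0, 1.0], [-0.0, 1.0, 0.0], [-1.0, -0.0, 0.0]]
contact_force: [-1.8, 1.4, 5.7]
grip_width: 0.059
```

jog_arm:
  commands:
    - [0, 0, 0, 0, 0, 0]
    - [0, 0, 0, 0, 0, 0]
    - [0, 0, 0, 0, 0, 0]
    - [0, 0, 0, 0, 0, 0]
    - [-0.02, 0, 0, 0, 0, 0]
    - [-0.05, 0, 0, 0, 0, 0]
    - [-0.05, 0, 0, 0, 0, 0]
    - [-0.05, 0, 0, 0, 0, 0]
  gripper: 1

```text
clock: 62.55
eef_pos: [0.4107, -0.345, 0.1842]
orientation: [[-0.0, -0.0, 1.0], [0.0, 1.0, 0.0], [-1.0, 0.0, -0.0]]
contact_force: [-0.1, -0.5, -0.3]
grip_width: 0.0852
```

jog_arm:
  commands:
    - [-0.03, 0.05, 0, 0, 0, 0]
    - [0, 0.05, 0, 0, 0, 0]
    - [0, 0.055, 0, 0, 0, 0]
    - [0, 0.055, 0, 0, 0, 0]
    - [0, 0.055, 0, 0, 0, 0]
    - [0, 0.04, 0, 0, 0, 0]
    - [0, 0, 0, 0, 0, 0]
    - [0, 0, 0, 0, 0, 0]

```text
clock: 63.55
eef_pos: [0.4108, -0.0407, 0.2124]
orientation: [[-0.0, 0.0, 1.0], [-0.001, 1.0, -0.0], [-1.0, -0.001, -0.0]]
contact_force: [-0.5, -0.1, 0.2]
grip_width: 0.0851
```

```bash
python3 - <<'E'
from m2 import *
s=r.read_state();print(np.round(s["eef_pos"],4))
d=cam("side");save(d,"s19.png");c=cam("top");save(c,"t19.png")
E
```

```text
[ 0.4108 -0.0407  0.2124]
```

View pics/s19.png

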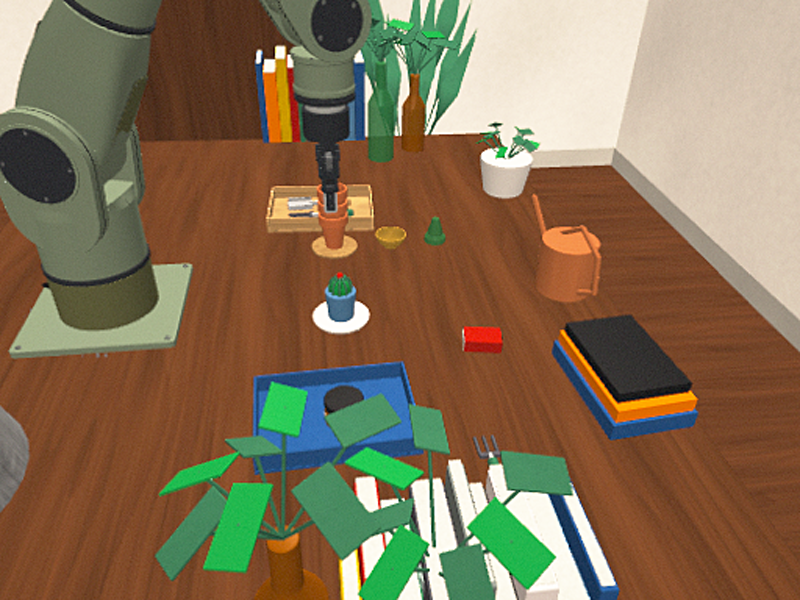

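View pics/t19.png

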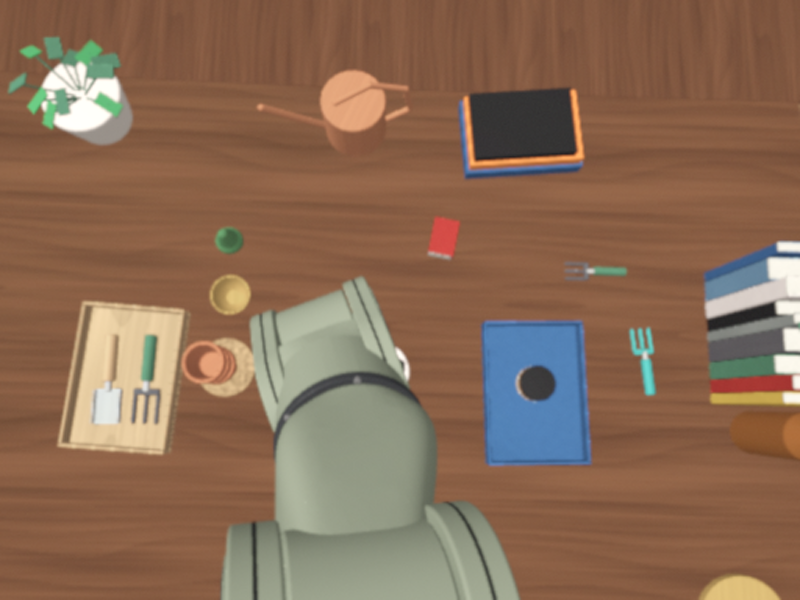

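jog_arm:
  commands:
    - [-0.03, -0.03, 0.04, 0, 0, 0]
    - [0, -0.03, 0.05, 0, 0, 0]
    - [0, -0.03, 0.05, 0, 0, 0]
    - [0, 0, 0.02, 0, 0, 0]
    - [0, 0, 0, 0, 0, 0]
    - [0, 0, 0, 0, 0, 0]
    - [0, 0, 0, 0, 0, 0]
    - [0, 0, 0, 0, 0, 0]

```text
clock: 64.65
eef_pos: [0.5706, -0.1303, 0.2427]
orientation: [[0.0, -0.0, 1.0], [-0.0, 1.0, 0.0], [-1.0, -0.0, 0.0]]
contact_force: [-0.9, -0.5, -0.5]
grip_width: 0.0855
```

```bash
python3 - <<'E'
from m2 import *
d=cam("side");save(d,"s20.png",(170,100,250,220));c=cam("top");save(c,"t20.png",(20,180,280,310))
print([np.round((proj(d,[.4238,.184-.0315,z])-[170,100])*5,0).tolist() for z in (.064,.084,.113,.142)], (proj(d,[.4238,.184-.018,.006])-[170,100])*5)
print("stack top pred",(proj(c,[.4238,.184,.142])-[20,180])*800/260,(proj(c,[.4238,.184,.006])-[20,180])*800/260)
print("saucer,cactus",[fit(c,(0,0,245),(180,15,255),.008,(220,210,260,260)),fit(c,(45,100,60),(85,255,255),.088,(220,210,260,260),20)])
E
```

```text
[[218.0, 232.0], [217.0, 204.0], [215.0, 164.0], [213.0, 122.0]] [219.96562517 298.12702688]
stack top pred [336.15325807 157.92198502] [382.23596525 168.49025592]
saucer,cactus [[([0.4312, -0.055], [0.4276, -0.063], 16.2, 193.0)], [([0.4242, -0.0707], [0.4246, -0.0728], 5.9, 22.5)]]
```

View pics/s20.png

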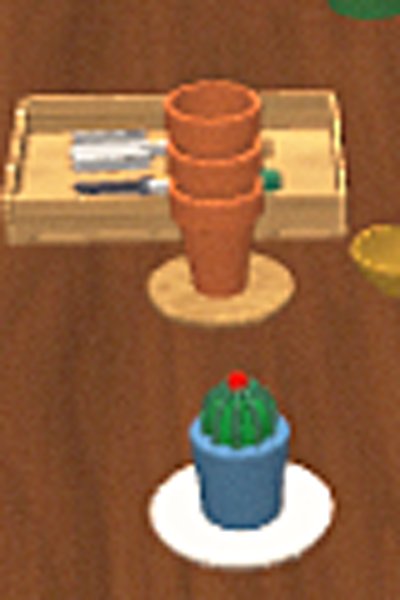

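View pics/t20.png

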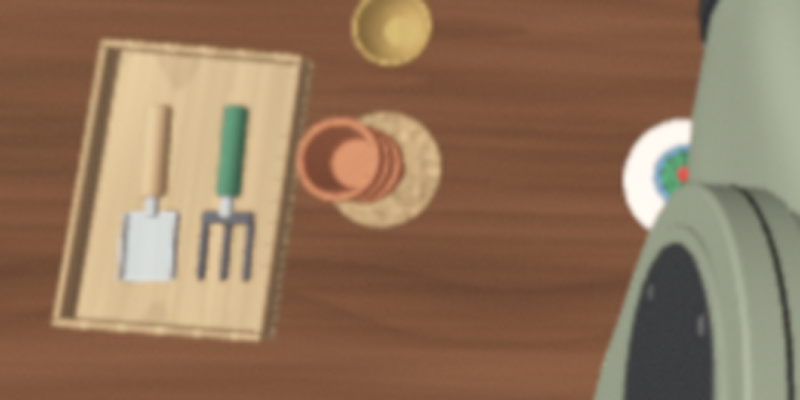

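Stack rim edges in the side view (≈122, 163, 203) match the fully nested prediction (122, 164, 204). Handing in.

```bash
python3 -c "
from rig import r
print(r.close_job())"
```

```text
the job is handed in; nothing more can be done
None
```

I finished the job in the order asked and handed it in at about 65 s of the 210 s allowed. The hand-in reports no verdict.

- **Cactus:** it stands upright in the middle of the saucer, within about 2 mm of centre in the top view. In the last top picture the arm partly hid it, so that fit was no use. The last side picture shows it unchanged.
- **Pots:** I found three, and they are nested in one upright stack in the middle of the cork mat. The rim heights in the last side picture match the fully-home prediction within about one screen pixel. The third pot's grip read 61 mm where I expected 63 mm, but it seated normally.
- **Tools:** the trowel and the larger green fork lie in the wooden tray. The fork had been knocked aside before I reached it, so I located it again before gripping.
- **Jar:** only one was there. It stands upright near the middle of the blue tray.
- **Left alone:** the red book, brass bowl, green crystal and the look-alike forks were not touched and look unmoved.

The highest force I saw at the end of any move was about 36 N at the wrist, while setting the cactus down.

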